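Clear the dovetail offcut into the waste chute

ROBOT

A 6-joint arm with a two-finger parallel gripper is mounted at the origin on the work surface. World frame = base frame: x ahead of the robot, y to its left, z up, the work surface at z = 0. Lengths are in m, angles in rad, forces in N, time in s.
With the tool pointing down it reaches from about 0.4 to 0.825 m from the base axis. Payload 7 kg.
Tool frame: the origin (TCP) lies midway between the tips of the shut fingers; the grasp point (between the pads) lies 19 mm behind it; z points along the fingers, y is the direction in which the jaws open and shut (so a half turn about z gives the same grasp; the last joint's range is limited). The gripper opens to 88 mm and grips with 3 to 60 N. Pads are 19 mm wide; open, the fingers measure 130 mm over their backs; the gripper's body (78 mm by 193 mm) begins 47 mm behind the grasp point.
Start: joints at [1.471, 0.359, 0.012, 0, -1.224, -0.288], TCP at [0.255, 0.625, 0.199] pointing down, gripper open.
Joint ranges: [-3.07, 3.07], [-1.43, 2.12], [-1.02, 1.25], [-3.03, 1.67], [-3.05, -0], [-3.03, 3.03]. Speed limits (rad/s): [2.39, 2.39, 3.01, 3.14, 3.14, 3.14].

INTERFACE

Orientations are given as a rotation vector (axis times angle).
In Python, from workcell import * gives the robot as it stands.
- The arm moves only by the shell command python3 -m crank 'ROWS' [OPENING] [FORCE]. ROWS is JSON, a list of rows, each an object of numbers: "x", "y", "z": the shift along the tool's x, y, z in cm; "turn": the turn about the tool's z in rad. In form: [{"x": .., "y": .., "z": .., "turn": ..}, ...]. A call has 1 to 12 rows; each row shifts and turns the commanded pose from where the row before left it, along the tool's axes as they then stand; what a row does not reach is not made up. A row lasts 1/10 s, in which the tool goes at most 50 mm and 8.59 degrees, less where a joint would pass 70% of its speed; a pose out of reach is approached as far as the arm can. A call is refused whole if a number of a shift passes 5 or a number of a turn 0.15, either way. A call with a gripper value outside its range is refused whole. OPENING is the opening, from 0 (shut) to 1 (fully open), set as the call begins (- or left out, the last holds). The fingers move at their own pace and stop on an object; FORCE is the grip in N (left out, the last holds). Time passes only in rows, so rows that do not move let the fingers close. It gives the time, the measured TCP pose, the force and the opening at its end, in the units of the state.
- get_state(): the state, without advancing time (a new reading comes with each control period).
- snapshot(name): name is "scene" or "top" or "wrist"; returns a dict with "image" (480x640x3 uint8, blue, green, red), "range_z" (480x640 float32, m along the optical axis (not along the pixel's ray), 0 where there is no reading), "intrinsics" (3x3 intrinsics, pixels), "R" (3x3) and "t" (3): a world point X has camera coordinates R X + t; the wrist camera has in their place "tool_from_camera" (4x4, takes a point from camera to tool coordinates, whose origin is the TCP and whose axes are the flange's). Camera axes: x right, y down, z forward; pixel columns grow to the right and rows downward; lengths in m; the calibration is good to about 2 mm. A picture is of the moment at which its call begins: read the wrist's pose just before it.
- hand_in(): hands the job in, once; it reports no verdict.
The state is a dict: "clock": time; "joint_positions": joint angles; "dq": joint speeds; "joint_torque": joint torques, N m; "tool_pos": TCP position; "tool_rot": TCP orientation; "contact_force": force on the tool from outside, world axes, zero at the start; "wrist_torque": the same for the moment, N m; "grip_width": finger opening in m.
Only numpy, scipy, OpenCV 4.12 (cv2) and the standard library are available. Lean on these libraries where they do the work, as an engineer would, in place of code of your own. Each camera call takes 0.05 s, during which the arm holds its last target.

TASK

The dovetail offcut is held in the dead-end pocket on the ledge of the trimming stand: draw it along the ledge by pressing on it from above until it lies snug against the end stop, then push it off the open edge so that it drops into the chute and comes to rest in the tray below. Keep it sliding on the ledge, do not lift it, never press or push on it or on the stand with more than 25 newtons, and leave the plane, the marking gauge and the chisel where they are.

Things in the scene. Friction and masses are not known exactly. Their poses are not given: they have to be found in the camera images.
- stand: Fixed wooden trimming stand. Origin on the table under the ledge's straight edge; x points across that edge to the chute, y along the edge, z up. Flat ledge 145 mm above the origin, x -130 to 0, y -135 to +115 mm (all in this frame). Waxed, friction about 0.15. Behind the lane (x below -56 mm) the ledge is bare from y -15 mm to the stop, back to x -130 mm.
- pocket (a point): Middle of the closed end of the pocket, on the ledge (stand x -34, y -125 mm). The pocket is a 44 mm wide lane (x -56 to -12) running to +y between dark walls 11 mm high: a rail on the edge (x -12 to 0, y -135 to +4 mm) and a back wall (x -74 to -56, y -135 to -15 mm). Axes as the stand's.
- nose_tip (a point): Sprung wooden nose in the pocket's back wall (stand x -56, y -50 mm), lower than the wall; it comes up to 6 mm out of it and presses the offcut against the rail with about 6 N; a press under about 7 N slips over the offcut until its rear end has passed the nose.
- stop (a point): Face of the end stop at ledge level (stand x -34, y +100 mm), a dark block 16 mm high, x -70 to 0, y +100 to +115 mm, square across the lane.
- chute (a point): Middle of the open edge at ledge level (stand x 0, y +52 mm); the edge is open for y +4 to +100 mm. Beyond, from 20 mm below the ledge, a 45 degree chute (inside y -4 to +108 mm, cheeks up to 15 mm above the ledge just beyond the edge) leads to the tray: inside stand x 115 to 204 mm, same y, floor 8 mm and walls 40 mm above the table.
- offcut: Loose dovetail test piece, 40 (its x) by 90 (its y) by 12.5 mm, 30 to 54 g, tails at the +y end. Origin: centre of underside, axes as the stand's. Starts flat in the pocket, top 1.5 mm above the walls, rear end 2 to 8 mm from the closed end. Against the stop its origin is at stand y +55 mm. Fingertips grip it with friction about 0.5. A press of about 15 N lets it be drawn; its height is found by feel, not by measuring.
- plane: Loose wooden hand plane 150 x 52 mm, about 100 mm high, beside the stand on its stop side; leave alone. Origin: centre of underside.
- gauge: Loose marking gauge, a 200 mm bar along its x through a 60 mm high head, beside the chute on the pocket side; leave alone. Origin: on the table under the bar's middle.
- chisel: Loose chisel 240 mm long along its x, handle to -x, beside the stand on the pocket side; leave alone. Origin: on the table under its middle.
Things that resemble listed ones, but are neither listed nor needed, are in the scene too. Leave any pink look-alike of the offcut alone.

How it is judged:
On the way:
1. the offcut lies flat on the ledge within 5 mm of the end stop, not yet over the edge (y of offcut in the frame of stand above 0.05 m and x of offcut in the frame of stand below -0.005 m and z of offcut in the frame of stand between 0.142 and 0.15 m and angle between the y axis of offcut and the y axis of stand, either way round below 0.12 rad), for 0.1 s.
At the end, for the whole second after the job is handed in: The offcut rests still at the foot of the chute, in the tray: its origin 90 to 205 mm beyond the edge, between the cheeks, less than 60 mm above the table (x of offcut in the frame of stand between 0.09 and 0.205 m and y of offcut in the frame of stand between -0.005 and 0.109 m and z of offcut in the frame of stand below 0.06 m and linear speed of offcut below 0.02 m/s); the robot touches nothing.
It fails at once if the robot presses or pushes on the offcut with more than 25 N (contact force between any of the fingers, the arm and offcut above 25 N).
It fails at once if the robot presses or pushes on the stand with more than 25 N (contact force between any of the fingers, the arm and stand above 25 N).
It fails at once if the offcut is lifted more than 20 mm off the ledge (z of offcut in the frame of stand above 0.165 m).
It fails at once if the plane, gauge or chisel is moved more than 20 mm (distance of any of plane, gauge, chisel from where it was at the start of the episode above 0.02 m).
It also fails if it takes over 62 s, if anything falls off the work surface, if the arm or the gripper's body presses on something with over 40 N, if the wrist force passes 120 N, or if a joint passes its speed limit or range.

## Working session

There is one attempt and no reset: what is moved stays moved. The work goes in short steps, Python scripts to look and compute and a shell command to move; the robot and the scene stay as the last step left them, time stands still between calls to the robot, and variables do not carry over. Pictures are saved under pics/ and viewed, and the job is handed in when it is done.

```bash
mkdir -p pics; ls; cat > h.py <<'E'
from workcell import *
import numpy as np, cv2
from scipy.spatial.transform import Rotation as Ro
def world(s,u,v,z=None):
    K=s["intrinsics"];R=np.array(s["R"]);t=np.array(s["t"])
    ray=np.linalg.inv(K)@[u,v,1]
    if z is None:
        return R.T@(ray*s["range_z"][int(v),int(u)]-t)
    o=-R.T@t; d=R.T@ray
    return o+d*(z-o[2])/d[2]
E
python3 - <<'E'
from h import *
import pickle
st=get_state();print(st)
for n in("scene","top","wrist"):
    s=snapshot(n);cv2.imwrite(f"pics/{n}0.png",s["image"]);pickle.dump(s,open(f"{n}0.pkl","wb"))
    print(n,s["intrinsics"],s.get("R"),s.get("t"),s.get("tool_from_camera"))
E
```

```text
pics
{'clock': 0.0, 'joint_positions': array([ 1.47109998e+00,  3.59371923e-01,  1.10552208e-02, -3.72874233e-04,
       -1.22411985e+00, -2.88101616e-01]), 'dq': array([-0.00067515,  0.00078315, -0.00020368,  0.00188452, -0.00241004,
        0.00067038]), 'joint_torque': array([-4.30179380e-04, -5.82731795e+01,  2.93040276e+01,  6.99705765e+00,
        6.80319834e-03, -1.55247690e-04]), 'tool_pos': array([0.25506749, 0.62435819, 0.19812674]), 'tool_rot': array([ 3.08104736e+00, -6.05216369e-01, -3.05745707e-04]), 'contact_force': array([-0.44129635,  0.1830623 , -0.77986091]), 'wrist_torque': array([ 0.05497082, -0.00323199,  0.02174551]), 'grip_width': 0.08800096346204966}
scene [[532.12927861   0.         320.55326857]
 [  0.         532.12927861 236.92636619]
 [  0.           0.           1.        ]] [[ 0.27460545  0.96145956 -0.01368817]
 [ 0.67454407 -0.20276456 -0.70984282]
 [-0.68526064  0.18569343 -0.7042271 ]] [-0.18232126 -0.32233029  1.78208256] None
top [[615.05128472   0.         314.67725949]
 [  0.         615.05128472 227.66308227]
 [  0.           0.           1.        ]] [[-3.99293609e-03 -9.99722033e-01  2.32360298e-02]
 [-9.82538535e-01 -4.00164926e-04 -1.86058776e-01]
 [ 1.86016356e-01 -2.35732155e-02 -9.82263823e-01]] [-3.56759576e-04  6.15815694e-01  1.38224914e+00] None
wrist [[372.83029632   0.         320.16851173]
 [  0.         372.83029632 239.34434231]
 [  0.           0.           1.        ]] None None [[ 5.32668985e-04 -9.59538734e-01 -2.81576161e-01  7.67089386e-02]
 [ 9.99999848e-01  4.70092890e-04  2.89785068e-04 -7.21219942e-05]
 [-1.45693046e-04 -2.81576273e-01  9.59538838e-01 -1.86166100e-01]
 [ 0.00000000e+00  0.00000000e+00  0.00000000e+00  1.00000000e+00]]
```

View pics/scene0.png

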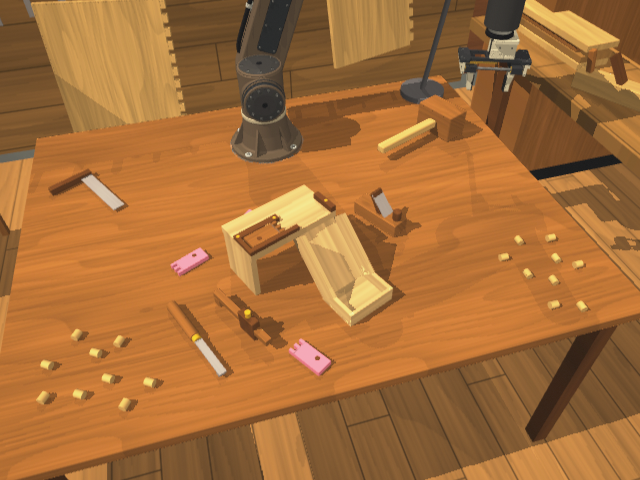

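View pics/top0.png

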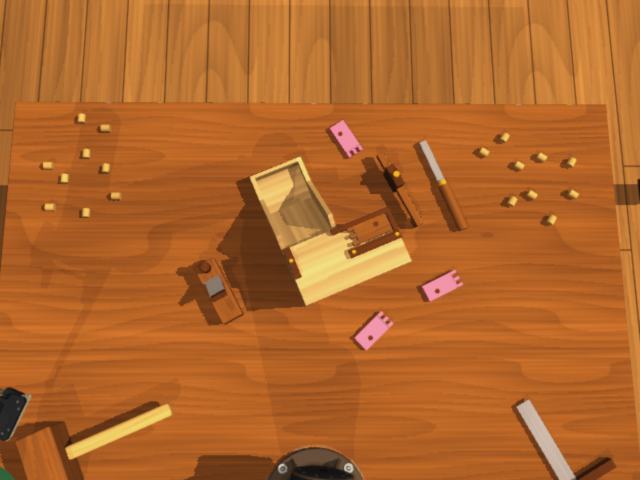

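View pics/wrist0.png

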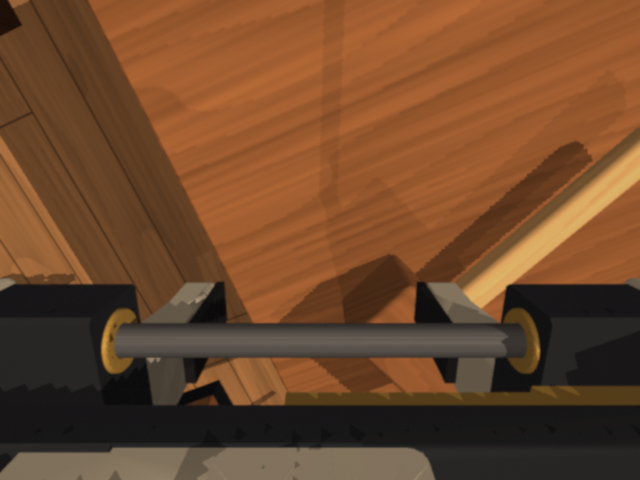

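The scene shows the stand at about (285,230) with its chute towards the camera. Candidates for the offcut in the top image are the brown piece in the pocket at (372,230) and pink look-alikes at (345,138), (442,285) and (373,330). I choose the piece in the pocket and will check it in a crop.

```bash
python3 - <<'E'
from h import *
import pickle
s=pickle.load(open("top0.pkl","rb"))
c=s["image"][150:310,235:425];cv2.imwrite("pics/topc.png",cv2.resize(c,None,fx=4,fy=4,interpolation=cv2.INTER_CUBIC)[:600])
c=s["image"][190:310,270:420];cv2.imwrite("pics/topd.png",cv2.resize(c,None,fx=5,fy=5,interpolation=cv2.INTER_CUBIC)[:600])
E
```

```text
(no output)
```

View pics/topd.png

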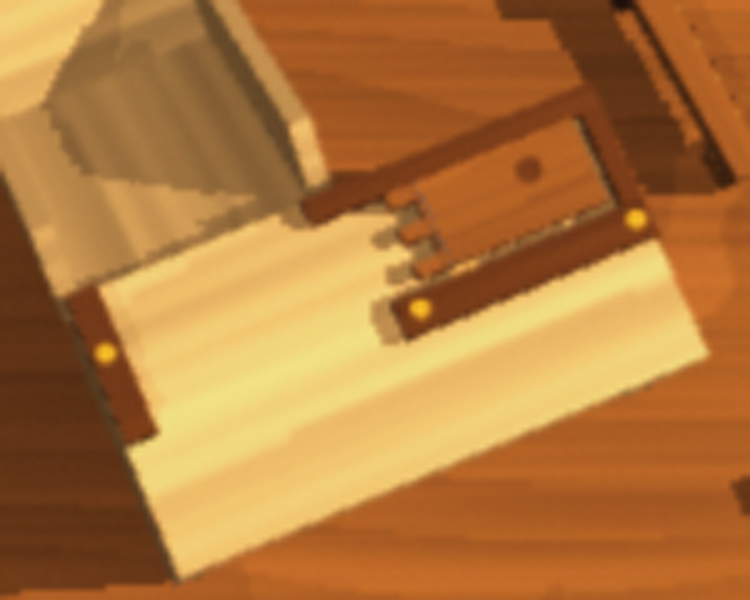

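Confirmed: the brown piece in the pocket has its tails to the left, towards the stop, at crop (415,235). Next I fit the stand's pose from the corners I read off.

```bash
cat > fit.py <<'E'
from h import *
import pickle
from scipy.optimize import least_squares
s=pickle.load(open("top0.pkl","rb"))
P=np.array([[-130,115,145],[-130,-135,145],[-70,115,161],[-70,100,161],[0,100,161],[-74,-15,156],[-56,-15,156],[-12,4,156],[0,4,156],[0,-135,156],[-74,-135,156]])/1000.
uv=np.array([[180,578],[708,353],[127,443],[157,433],[100,283],[405,340],[390,300],[310,222],[303,205],[587,87],[658,238]])/5+[270,190]
def st2w(p,q): 
    c,n=np.cos(p[2]),np.sin(p[2]); return np.array(q)@np.array([[c,n,0],[-n,c,0],[0,0,1]])+[p[0],p[1],0]
def f(p):
    X=st2w(p,P)@s["R"].T+s["t"]; x=X@s["intrinsics"].T; return (x[:,:2]/x[:,2:]-uv).ravel()
r=least_squares(f,[.55,0,0.4],loss="soft_l1")
if __name__=="__main__":
    print(r.x,np.round(r.fun.reshape(-1,2),1).tolist())
    w=lambda u,v,z:world(s,u/5+270,v/5+190,z)
    p=r.x
    for u,v in((577,118),(617,207),(440,255),(410,195)):   # offcut corners
        X=w(u,v,.1575)-[p[0],p[1],0]; print(np.round(1000*X@np.array([[np.cos(p[2]),-np.sin(p[2]),0],[np.sin(p[2]),np.cos(p[2]),0],[0,0,1]]),1))
    for n,q in dict(off_near_stop=[-.034,-.06,.1575],start=[-.034,-.03,.15],stop=[-.034,.1,.145]).items(): print(n,st2w(p,q))
    for u,v in((320,240),(306,280),(382,228)):print(world(s,u,v))
    # depth check with scene
E
python3 fit.py
```

```text
[ 0.593162   -0.03614366  0.39289287] [[-0.2, 0.1], [-0.0, 0.7], [-0.3, 0.5], [0.2, -0.2], [-0.9, -0.1], [0.4, -0.0], [0.1, 0.4], [0.1, 0.8], [-0.6, -0.8], [0.7, -1.0], [0.3, -0.6]]
[ -12.7 -122.6  157.5]
[ -55.6 -122.6  157.5]
[-45.5 -42.7 157.5]
[-16.2 -41.2 157.5]
off_near_stop [ 0.58472436 -0.10458931  0.1575    ]
start [ 0.57323849 -0.07687515  0.15      ]
stop [0.52346637 0.04321955 0.145     ]
[ 0.5723421  -0.01102758  0.14189776]
[0.48463673 0.01979606 0.14034199]
[ 0.5954489  -0.14542765  0.16172141]
```

```bash
cat > go.py <<'E'
# usage: go(target stand mm xyz) -> shift in tool cm
from fit import *
p=r.x
def info(q=None,verbose=True):
    st=get_state(); T=Ro.from_rotvec(st["tool_rot"]).as_matrix(); pos=np.array(st["tool_pos"])
    A=np.array([[np.cos(p[2]),np.sin(p[2]),0],[-np.sin(p[2]),np.cos(p[2]),0],[0,0,1]])
    S=A@(pos-[p[0],p[1],0])*1000
    x=T[:,0]; yaw=np.arctan2(x[1],x[0])
    print("t",st["clock"],"stand mm",np.round(S,1),"F stand",np.round(A@st["contact_force"],1),"yawrel",round(yaw-p[2],3),"q",np.round(st["joint_positions"],2),"w",round(st["grip_width"],4))
    if q is not None: print("tool shift cm",np.round(T.T@(st2w(p,np.array(q)/1000)-pos)*100,2),"turn",round(yaw-p[2],3))
if __name__=="__main__":
    import sys
    info([float(a) for a in sys.argv[1:4]] if len(sys.argv)>3 else None)
E
python3 go.py -34 -78 230
```

```text
t 0.15 stand mm [-59.3 739.7 198.4] F stand [-0.9  0.7 -0.4] yawrel -0.781 q [ 1.47  0.36  0.01 -0.   -1.22 -0.29] w 0.0875
tool shift cm [59.35 56.31 -3.09] turn -0.781
```

```bash
python3 -m crank '[{"z":-3},{"x":3.3,"y":3.1},{"x":3.3,"y":3.1},{"x":3.3,"y":3.1},{"x":3.3,"y":3.1},{"x":3.3,"y":3.1},{"x":3.3,"y":3.1},{"x":3.3,"y":3.1},{"x":3.3,"y":3.1},{"x":3.3,"y":3.1},{"x":3.3,"y":3.1},{"x":3.3,"y":3.1}]' 0 40; python3 go.py -34 -78 230
```

```text
t 0.15 stand mm [-59.3 739.7 198.4] F stand [-0.9  0.7 -0.4] yawrel -0.781 q [ 1.47  0.36  0.01 -0.   -1.22 -0.29] w 0.0875
tool shift cm [59.35 56.31 -3.09] turn -0.781schema error: expected keys x, y, z, turn
```

All four keys are needed in every row.

```bash
python3 -m crank '[{"x":0,"y":0,"z":-3,"turn":0},{"x":3.3,"y":3.1,"z":0,"turn":0},{"x":3.3,"y":3.1,"z":0,"turn":0},{"x":3.3,"y":3.1,"z":0,"turn":0},{"x":3.3,"y":3.1,"z":0,"turn":0},{"x":3.3,"y":3.1,"z":0,"turn":0},{"x":3.3,"y":3.1,"z":0,"turn":0},{"x":3.3,"y":3.1,"z":0,"turn":0},{"x":3.3,"y":3.1,"z":0,"turn":0},{"x":3.3,"y":3.1,"z":0,"turn":0},{"x":3.3,"y":3.1,"z":0,"turn":0},{"x":3.3,"y":3.1,"z":0,"turn":0}]' 0 40; python3 go.py -34 -78 230
```

```text
clock: 1.35
tool_pos: [0.4626, 0.1701, 0.2292]
tool_rot: [-3.082, 0.605, -0.0]
contact_force: [0.7, 0.4, -0.0]
grip_width: 0.0015
t 1.35 stand mm [-41.6 240.5 229.2] F stand [ 0.8  0.1 -0. ] yawrel -0.78 q [ 0.75  0.03 -0.33 -0.   -1.21  0.43] w 0.0015
tool shift cm [22.95 22.1  -0.09] turn -0.78
```

```bash
python3 -m crank '[{"x":3.28,"y":3.16,"z":0,"turn":0},{"x":3.28,"y":3.16,"z":0,"turn":0},{"x":3.28,"y":3.16,"z":0,"turn":0},{"x":3.28,"y":3.16,"z":0,"turn":0},{"x":3.28,"y":3.16,"z":0,"turn":0},{"x":3.28,"y":3.16,"z":0,"turn":0},{"x":3.28,"y":3.14,"z":0,"turn":-0.13},{"x":0,"y":0,"z":0,"turn":-0.13},{"x":0,"y":0,"z":0,"turn":-0.13},{"x":0,"y":0,"z":0,"turn":-0.13},{"x":0,"y":0,"z":0,"turn":-0.13},{"x":0,"y":0,"z":0,"turn":-0.13}]'; python3 go.py -34 -78 170
python3 - <<'E'
from h import *
s=snapshot("wrist");cv2.imwrite("pics/w1.png",s["image"])
E
```

```text
clock: 2.55
tool_pos: [0.5911, -0.1196, 0.2287]
tool_rot: [-3.08, -0.62, 0.001]
contact_force: [-1.0, 0.8, 0.2]
grip_width: 0.0004
t 2.55 stand mm [-33.9 -76.3 228.7] F stand [-0.6  1.1  0.2] yawrel 0.004 q [ 0.12  0.22 -0.11 -0.   -1.24  1.84] w 0.0004
tool shift cm [-0.01  0.17  5.87] turn 0.004
```

View pics/w1.png

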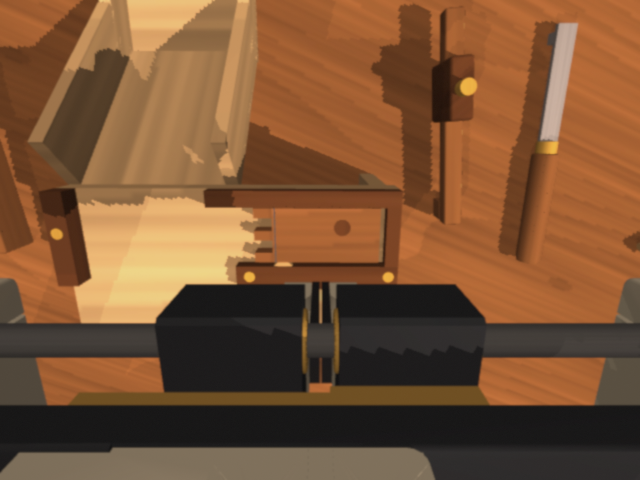

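The wrist view shows the offcut at u 255-384, v 205-263, tails left, centred about u 320. I check where that puts it relative to the tool.

```bash
python3 - <<'E'
from h import *
from go import *
st=get_state(); s=snapshot("wrist"); C=s["tool_from_camera"]
T=Ro.from_rotvec(st["tool_rot"]).as_matrix(); pos=np.array(st["tool_pos"])
A=np.array([[np.cos(p[2]),np.sin(p[2]),0],[-np.sin(p[2]),np.cos(p[2]),0],[0,0,1]])
o=pos+T@C[:3,3]
def st_(u,v,z):
    d=T@C[:3,:3]@np.linalg.inv(s["intrinsics"])@[u,v,1]; X=o+d*(z-o[2])/d[2]; return np.round(1000*A@(X-[p[0],p[1],0]),1)
for n,u,v,z in(("rail -12,-125",386,207,.156),("rail 0,4",205,189,.156),("back wall -56,-15",238,264,.156),("off rear rail",383,207,.1575),("off rear back",383,262,.1575),("tails rail",258,207,.1575),("stop 0,100",75,188,.161)):print(n,st_(u,v,z))
X=np.linalg.inv(C)@[0,0,0,1];x=s["intrinsics"]@X[:3];print("tip px",x[:2]/x[2])
E
```

```text
rail -12,-125 [  -8.9 -122.8  156. ]
rail 0,4 [  2.2   3.9 156. ]
back wall -56,-15 [-53.1 -16.3 156. ]
off rear rail [  -8.6 -120.5  157.5]
off rear back [ -49.6 -122.9  157.5]
tails rail [ -9.8 -32.8 157.5]
stop 0,100 [  2.5  91.1 161. ]
tip px [319.23031237 278.49569534]
```

Wrist and top cameras agree within about 3 mm. I descend now, then feel for the top surface.

```bash
python3 -m crank '[{"x":0.1,"y":0.2,"z":2,"turn":0},{"x":0,"y":0,"z":2,"turn":0},{"x":0,"y":0,"z":1.5,"turn":0},{"x":0,"y":0,"z":0.7,"turn":0},{"x":0,"y":0,"z":0,"turn":0},{"x":0,"y":0,"z":0,"turn":0}]'; python3 go.py
python3 -m crank '[{"x":0,"y":0,"z":0.1,"turn":0},{"x":0,"y":0,"z":0.1,"turn":0},{"x":0,"y":0,"z":0,"turn":0}]'; python3 go.py
```

```text
clock: 3.25
tool_pos: [0.5935, -0.121, 0.1677]
tool_rot: [3.081, 0.61, 0.001]
contact_force: [0.3, -0.1, 0.7]
grip_width: 0.0006
t 3.25 stand mm [-32.2 -78.5 167.7] F stand [ 0.2 -0.2  0.7] yawrel -0.002 q [ 0.12  0.27 -0.19  0.   -1.11  1.84] w 0.0006
clock: 3.55
tool_pos: [0.5932, -0.1209, 0.1654]
tool_rot: [3.081, 0.612, 0.001]
contact_force: [-0.6, -0.1, 0.0]
grip_width: 0.0005
t 3.55 stand mm [-32.5 -78.3 165.4] F stand [-0.7  0.1  0. ] yawrel -0.001 q [ 0.12  0.27 -0.2  -0.   -1.11  1.84] w 0.0005
```

```bash

python3 -m crank '[{"x":0,"y":0,"z":0.15,"turn":0},{"x":0,"y":0,"z":0.15,"turn":0},{"x":0,"y":0,"z":0.1,"turn":0},{"x":0,"y":0,"z":0,"turn":0}]'; 
python3 -m crank '[{"x":0,"y":0,"z":0.1,"turn":0},{"x":0,"y":0,"z":0,"turn":0}]'; python3 go.py
```

```text
clock: 3.95
tool_pos: [0.5929, -0.121, 0.1608]
tool_rot: [-3.081, -0.612, 0.001]
contact_force: [-0.1, 0.3, -0.4]
grip_width: 0.0006
clock: 4.15
tool_pos: [0.593, -0.121, 0.1599]
tool_rot: [-3.081, -0.612, 0.0]
contact_force: [0.2, -0.3, 0.1]
grip_width: 0.0006
t 4.15 stand mm [-32.7 -78.3 159.9] F stand [ 0.  -0.4  0.1] yawrel -0.001 q [ 0.12  0.27 -0.2  -0.   -1.09  1.84] w 0.0006
```

```bash

python3 -m crank '[{"x":0,"y":0,"z":0.05,"turn":0},{"x":0,"y":0,"z":0,"turn":0}]'; python3 go.py
```

```text
clock: 4.35
tool_pos: [0.593, -0.121, 0.1595]
tool_rot: [-3.081, -0.612, 0.0]
contact_force: [1.0, -0.1, 0.4]
grip_width: 0.0004
t 4.35 stand mm [-32.6 -78.3 159.5] F stand [ 0.9 -0.5  0.4] yawrel -0.001 q [ 0.12  0.27 -0.2  -0.   -1.09  1.84] w 0.0004
```

```bash

python3 -m crank '[{"x":0,"y":0,"z":0.05,"turn":0},{"x":0,"y":0,"z":0,"turn":0}]'; 
python3 -m crank '[{"x":0,"y":0,"z":0.05,"turn":0},{"x":0,"y":0,"z":0,"turn":0}]'
```

```text
clock: 4.55
tool_pos: [0.593, -0.121, 0.159]
tool_rot: [-3.081, -0.612, 0.0]
contact_force: [-0.1, 0.4, 0.2]
grip_width: 0.0005
clock: 4.75
tool_pos: [0.593, -0.1209, 0.1585]
tool_rot: [-3.081, -0.612, 0.0]
contact_force: [-0.2, 0.1, 0.1]
grip_width: 0.0004
```

```bash

python3 -m crank '[{"x":0,"y":0,"z":0.05,"turn":0},{"x":0,"y":0,"z":0,"turn":0}]'
```

```text
clock: 4.95
tool_pos: [0.593, -0.121, 0.158]
tool_rot: [-3.081, -0.612, 0.0]
contact_force: [-0.1, 0.3, 0.1]
grip_width: 0.0002
```

```bash

python3 -m crank '[{"x":0,"y":0,"z":0.03,"turn":0},{"x":0,"y":0,"z":0,"turn":0}]'
```

```text
clock: 5.15
tool_pos: [0.593, -0.121, 0.1577]
tool_rot: [3.081, 0.612, 0.0]
contact_force: [0.2, -0.8, 0.2]
grip_width: 0.0004
```

```bash

python3 -m crank '[{"x":0,"y":0,"z":0.03,"turn":0},{"x":0,"y":0,"z":0,"turn":0}]'
```

```text
clock: 5.35
tool_pos: [0.593, -0.121, 0.1574]
tool_rot: [-3.081, -0.612, 0.0]
contact_force: [-0.3, -0.3, 1.1]
grip_width: 0.0004
```

```bash

python3 -m crank '[{"x":0,"y":0,"z":0.03,"turn":0},{"x":0,"y":0,"z":0,"turn":0}]'
```

```text
clock: 5.55
tool_pos: [0.593, -0.121, 0.1571]
tool_rot: [3.081, 0.612, -0.0]
contact_force: [-0.2, -0.2, 0.4]
grip_width: 0.0002
```

```bash

python3 -m crank '[{"x":0,"y":0,"z":0.03,"turn":0},{"x":0,"y":0,"z":0,"turn":0}]'
```

```text
clock: 5.75
tool_pos: [0.593, -0.121, 0.1568]
tool_rot: [-3.081, -0.612, 0.0]
contact_force: [0.2, 0.3, 0.3]
grip_width: 0.0002
```

```bash

python3 -m crank '[{"x":0,"y":0,"z":0.03,"turn":0},{"x":0,"y":0,"z":0,"turn":0}]'
```

```text
clock: 5.95
tool_pos: [0.593, -0.121, 0.1565]
tool_rot: [-3.081, -0.612, 0.0]
contact_force: [-0.0, 0.7, -0.5]
grip_width: 0.0008
```

```bash

python3 -m crank '[{"x":0,"y":0,"z":0.03,"turn":0},{"x":0,"y":0,"z":0,"turn":0}]'
```

```text
clock: 6.15
tool_pos: [0.593, -0.121, 0.1562]
tool_rot: [-3.081, -0.612, 0.0]
contact_force: [-0.8, -0.3, -0.1]
grip_width: 0.0004
```

```bash

python3 -m crank '[{"x":0,"y":0,"z":0.03,"turn":0},{"x":0,"y":0,"z":0,"turn":0}]'
```

```text
clock: 6.35
tool_pos: [0.593, -0.121, 0.1559]
tool_rot: [3.081, 0.612, -0.0]
contact_force: [0.0, -1.0, 0.3]
grip_width: 0.0004
```

```bash

python3 -m crank '[{"x":0,"y":0,"z":0.03,"turn":0},{"x":0,"y":0,"z":0,"turn":0}]'
```

```text
clock: 6.55
tool_pos: [0.593, -0.121, 0.1556]
tool_rot: [-3.081, -0.612, 0.0]
contact_force: [-0.7, -0.3, 0.7]
grip_width: 0.0007
```

```bash

python3 -m crank '[{"x":0,"y":0,"z":0.03,"turn":0},{"x":0,"y":0,"z":0,"turn":0}]'
```

```text
clock: 6.75
tool_pos: [0.593, -0.121, 0.1553]
tool_rot: [-3.081, -0.612, 0.0]
contact_force: [-1.1, -0.2, 0.1]
grip_width: 0.0005
```

```bash

python3 -m crank '[{"x":0,"y":0,"z":0.03,"turn":0},{"x":0,"y":0,"z":0,"turn":0}]'
```

```text
clock: 6.95
tool_pos: [0.593, -0.121, 0.155]
tool_rot: [-3.081, -0.612, 0.0]
contact_force: [0.6, -0.1, -0.2]
grip_width: 0.0003
```

```bash
python3 - <<'E'
from h import *
s=snapshot("scene");c=s["image"][150:310,180:400];cv2.imwrite("pics/s2.png",cv2.resize(c,None,fx=3.6,fy=3.6,interpolation=cv2.INTER_CUBIC))
E
```

```text
(no output)
```

View pics/s2.png

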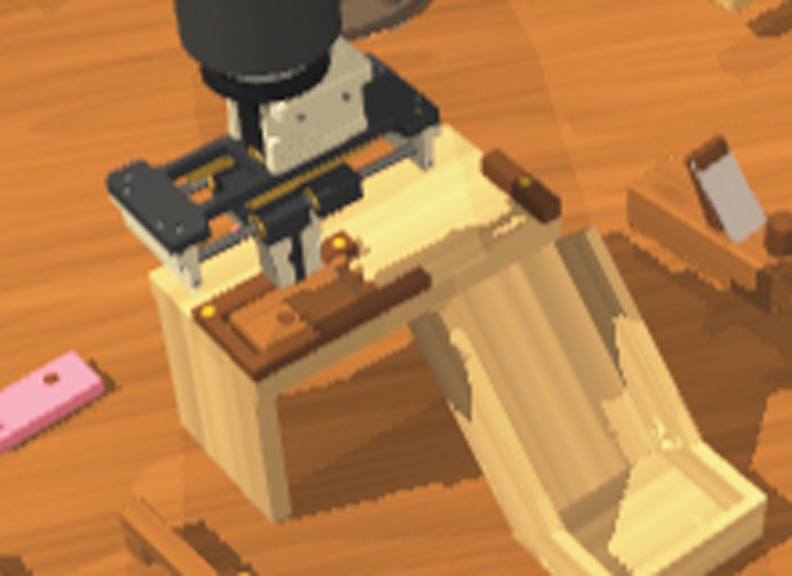

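The tips at crop (290,280) are just over the offcut, inside the pocket. I keep feeling downward.

```bash

python3 -m crank '[{"x":0,"y":0,"z":0.03,"turn":0},{"x":0,"y":0,"z":0,"turn":0}]'
```

```text
clock: 7.2
tool_pos: [0.593, -0.121, 0.1547]
tool_rot: [-3.081, -0.612, 0.0]
contact_force: [0.3, -0.8, 0.1]
grip_width: 0.0005
```

```bash

python3 -m crank '[{"x":0,"y":0,"z":0.03,"turn":0},{"x":0,"y":0,"z":0,"turn":0}]'
```

```text
clock: 7.4
tool_pos: [0.593, -0.121, 0.1544]
tool_rot: [3.081, 0.612, -0.0]
contact_force: [0.3, -0.2, -0.8]
grip_width: 0.0003
```

```bash

python3 -m crank '[{"x":0,"y":0,"z":0.03,"turn":0},{"x":0,"y":0,"z":0,"turn":0}]'
```

```text
clock: 7.6
tool_pos: [0.593, -0.121, 0.1541]
tool_rot: [3.081, 0.612, -0.0]
contact_force: [0.5, 0.5, 0.2]
grip_width: 0.0001
```

```bash

python3 -m crank '[{"x":0,"y":0,"z":0.03,"turn":0},{"x":0,"y":0,"z":0,"turn":0}]'
```

```text
clock: 7.8
tool_pos: [0.593, -0.121, 0.1538]
tool_rot: [-3.081, -0.612, 0.0]
contact_force: [-0.8, -0.0, -0.2]
grip_width: 0.0005
```

```bash

python3 -m crank '[{"x":0,"y":0,"z":0.03,"turn":0},{"x":0,"y":0,"z":0,"turn":0}]'
```

```text
clock: 8.0
tool_pos: [0.593, -0.121, 0.1535]
tool_rot: [-3.081, -0.612, 0.0]
contact_force: [0.1, 0.9, -0.5]
grip_width: 0.0007
```

```bash

python3 -m crank '[{"x":0,"y":0,"z":0.03,"turn":0},{"x":0,"y":0,"z":0,"turn":0}]'
```

```text
clock: 8.2
tool_pos: [0.593, -0.121, 0.1532]
tool_rot: [-3.081, -0.612, 0.0]
contact_force: [0.0, 0.7, -0.7]
grip_width: 0.0005
```

```bash
python3 - <<'E'
from fit import *
sc=pickle.load(open("scene0.pkl","rb"))
def patch(s,q,n=3):
    X=s["R"]@st2w(r.x,np.array(q)/1000)+s["t"];x=s["intrinsics"]@X;u,v=(x[:2]/x[2]).round().astype(int)
    z=[world(s,a,b)[2] for a in range(u-n,u+n+1) for b in range(v-n,v+n+1) if s["range_z"][b,a]>0]
    return u,v,np.round(np.median(z)*1000,1),np.round(np.std(z)*1000,1)
for n,q in dict(ledgeback=[-100,0,145],ledgemid=[-40,45,145],off=[-34,-75,157.5],tray=[160,52,8],table=[-220,0,0],table2=[60,-200,0]).items():
    print(n,patch(s,q),patch(sc,q))
E
```

```text
ledgeback (np.int64(349), np.int64(272), np.float64(145.2), np.float64(2.3)) (np.int64(273), np.int64(208), np.float64(144.8), np.float64(1.6))
ledgemid (np.int64(320), np.int64(255), np.float64(145.4), np.float64(2.7)) (np.int64(302), np.int64(213), np.float64(145.0), np.float64(1.5))
off (np.int64(369), np.int64(231), np.float64(158.5), np.float64(2.8)) (np.int64(262), np.int64(232), np.float64(157.6), np.float64(2.0))
tray (np.int64(284), np.int64(189), np.float64(9.0), np.float64(3.2)) (np.int64(356), np.int64(296), np.float64(8.1), np.float64(2.2))
table (np.int64(365), np.int64(326), np.float64(7.5), np.float64(7.1)) (np.int64(252), np.int64(224), np.float64(147.0), np.float64(5.7))
table2 (np.int64(393), np.int64(189), np.float64(17.9), np.float64(17.4)) (np.int64(247), np.int64(325), np.float64(42.5), np.float64(12.7))
```

```bash

python3 -m crank '[{"x":0,"y":0,"z":0.03,"turn":0},{"x":0,"y":0,"z":0,"turn":0}]'
```

```text
clock: 8.4
tool_pos: [0.593, -0.121, 0.1529]
tool_rot: [-3.081, -0.612, 0.0]
contact_force: [0.5, -0.6, 0.5]
grip_width: 0.0005
```

```bash

python3 -m crank '[{"x":0,"y":0,"z":0.03,"turn":0},{"x":0,"y":0,"z":0,"turn":0}]'
```

```text
clock: 8.6
tool_pos: [0.593, -0.121, 0.1526]
tool_rot: [-3.081, -0.612, 0.0]
contact_force: [-0.2, 0.2, -0.5]
grip_width: 0.0008
```

```bash

python3 -m crank '[{"x":0,"y":0,"z":0.03,"turn":0},{"x":0,"y":0,"z":0,"turn":0}]'
```

```text
clock: 8.8
tool_pos: [0.593, -0.121, 0.1523]
tool_rot: [-3.081, -0.612, 0.0]
contact_force: [0.3, 0.0, 0.4]
grip_width: 0.0001
```

```bash

python3 -m crank '[{"x":0,"y":0,"z":0.03,"turn":0},{"x":0,"y":0,"z":0,"turn":0}]'
```

```text
clock: 9.0
tool_pos: [0.593, -0.121, 0.152]
tool_rot: [-3.081, -0.612, 0.0]
contact_force: [0.2, 0.6, -0.0]
grip_width: 0.0005
```

```bash
python3 - <<'E'
from h import *
from fit import st2w,r
s=snapshot("scene");im=s["image"].copy()
c=im[195:265,215:310];cv2.imwrite("pics/s3.png",cv2.resize(c,None,fx=8,fy=8,interpolation=cv2.INTER_CUBIC))
st=get_state()
for q in (st["tool_pos"],st["tool_pos"]+[0,0,.006]):
    x=s["intrinsics"]@(s["R"]@q+s["t"]);print((x[:2]/x[2]-[215,195])*8)
E
```

```text
[373.45361582 315.92631194]
[371.56976942 301.26132378]
```

View pics/s3.png

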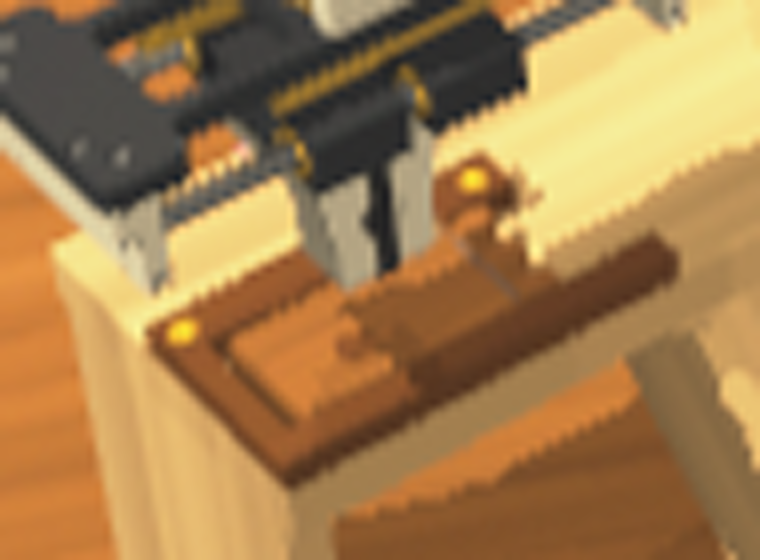

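```bash
python3 - <<'E'
from h import *
from fit import r
p=r.x
A=np.array([[np.cos(p[2]),np.sin(p[2]),0],[-np.sin(p[2]),np.cos(p[2]),0],[0,0,1]])
s=snapshot("scene")
for a,b in((340,230),(350,260),(352,280),(355,288),(405,200),(410,230),(405,255),(390,265),(375,250),(330,210),(355,300),(380,285),(300,350),(480,240)):
    X=world(s,a/8+215,b/8+195); print((a,b),np.round(1000*A@(X-[p[0],p[1],0]),1))
E
python3 go.py
```

```text
(340, 230) [-19.  -92.9 205.3]
(350, 260) [-18.5 -91.3 193.1]
(352, 280) [-41.5 -78.9 160.4]
(355, 288) [-43.2 -77.4 154.9]
(405, 200) [-21.1 -69.8 201.6]
(410, 230) [-18.8 -70.7 192.1]
(405, 255) [-19.4 -72.9 183.2]
(390, 265) [-24.3 -75.4 177.1]
(375, 250) [-14.7 -85.  195.9]
(330, 210) [-19.1 -95.1 214.2]
(355, 300) [-39.4 -80.  154.5]
(380, 285) [-37.1 -72.3 157.6]
(300, 350) [ -27.9 -106.2  159.2]
(480, 240) [-39.4 -35.5 151.9]
t 9.1 stand mm [-32.6 -78.3 152. ] F stand [ 0.3 -0.3 -0.6] yawrel -0.001 q [ 0.12  0.28 -0.21 -0.   -1.08  1.84] w 0.0002
```

```bash
python3 - <<'E'
from h import *
import pickle
s=pickle.load(open("scene0.pkl","rb"))
c=s["image"][0:105,445:545];cv2.imwrite("pics/s4.png",cv2.resize(c,None,fx=5.6,fy=5.6,interpolation=cv2.INTER_CUBIC))
q=[0.25506749, 0.62435819, 0.19812674]
for q in (q,):
    x=s["intrinsics"]@(s["R"]@np.array(q)+s["t"]);print((x[:2]/x[2]-[445,0])*5.6)
s=snapshot("top");c=s["image"][180:270,310:420];cv2.imwrite("pics/t4.png",cv2.resize(c,None,fx=6,fy=6,interpolation=cv2.INTER_CUBIC))
E
```

```text
[216.25375442 541.19089392]
```

View pics/s4.png

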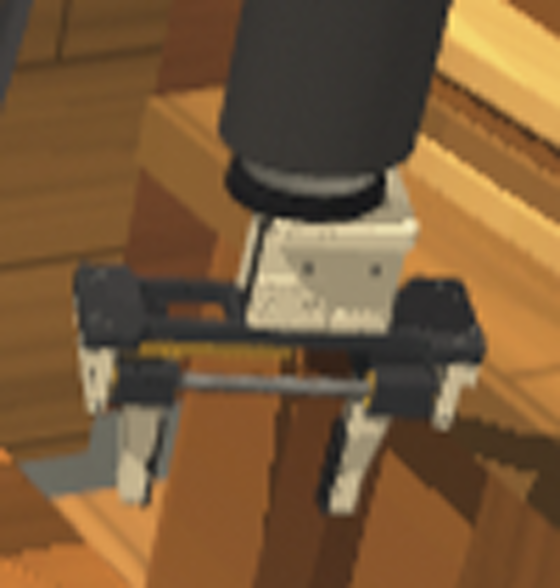

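View pics/t4.png

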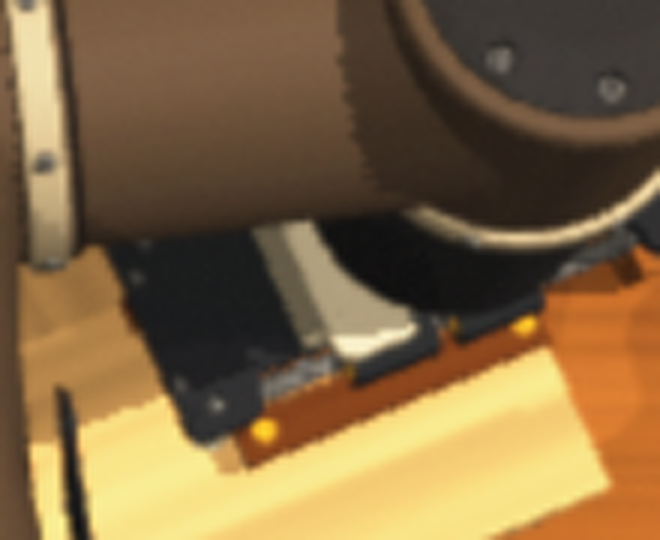

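The scene view contradicts the reported TCP: the visible finger ends sit well above the offcut, at about z 180 where the state says 152. The real tips seem to be some 20 mm behind the reported point. I trust feel and images here, and go down in coarser, checked steps.

```bash

python3 -m crank '[{"x":0,"y":0,"z":0.2,"turn":0},{"x":0,"y":0,"z":0.2,"turn":0},{"x":0,"y":0,"z":0,"turn":0}]'
python3 - <<'E'
from h import *
from fit import r
p=r.x
A=np.array([[np.cos(p[2]),np.sin(p[2]),0],[-np.sin(p[2]),np.cos(p[2]),0],[0,0,1]])
s=snapshot("scene")
c=s["image"][195:265,215:310];cv2.imwrite("pics/s5.png",cv2.resize(c,None,fx=8,fy=8,interpolation=cv2.INTER_CUBIC))
for v in range(215,240):
    X=[np.round(1000*A@(world(s,u,v)-[p[0],p[1],0])).astype(int).tolist() for u in (257,259,261,264,266)]; print(v,X)
E
```

```text
clock: 9.45
tool_pos: [0.5928, -0.121, 0.1476]
tool_rot: [-3.081, -0.612, 0.001]
contact_force: [-0.6, -0.7, 0.6]
grip_width: 0.0005
215 [[6, -105, 257], [9, -102, 256], [5, -95, 250], [6, -88, 247], [-22, -67, 215]]
216 [[6, -105, 254], [6, -101, 251], [5, -95, 248], [-21, -73, 216], [-20, -68, 214]]
217 [[8, -106, 253], [6, -101, 248], [-20, -81, 218], [-20, -74, 214], [-24, -67, 207]]
218 [[7, -106, 250], [6, -101, 246], [-21, -81, 215], [-20, -74, 211], [-17, -71, 211]]
219 [[4, -105, 243], [-22, -86, 214], [-21, -81, 211], [-24, -72, 204], [-21, -68, 204]]
220 [[-21, -92, 215], [-21, -87, 212], [757, -514, 1024], [-25, -72, 200], [-23, -68, 199]]
221 [[-20, -93, 213], [-20, -88, 210], [-20, -82, 206], [-27, -71, 195], [-21, -69, 198]]
222 [[-20, -93, 210], [-23, -87, 204], [-24, -81, 200], [-24, -73, 195], [-20, -70, 197]]
223 [[-21, -93, 207], [-23, -87, 201], [-23, -81, 198], [757, -514, 1024], [-23, -69, 191]]
224 [[-19, -94, 205], [-21, -88, 200], [-24, -82, 194], [-23, -74, 191], [-22, -70, 188]]
225 [[-18, -95, 203], [-19, -90, 200], [-21, -83, 194], [-22, -75, 188], [-23,
[... 571 characters left out ...]
], [-37, -82, 159], [-35, -78, 158], [-33, -71, 156], [-29, -68, 156]]
233 [[-42, -85, 154], [-35, -84, 159], [-34, -79, 156], [-29, -74, 157], [-25, -70, 157]]
234 [[-37, -88, 156], [-33, -85, 158], [-33, -80, 154], [-27, -75, 156], [-23, -72, 157]]
235 [[-35, -90, 156], [-30, -87, 158], [-26, -84, 159], [-25, -77, 155], [-18, -75, 160]]
236 [[-30, -92, 158], [-26, -89, 159], [-23, -86, 159], [-21, -79, 156], [-16, -77, 159]]
237 [[-28, -94, 157], [-23, -92, 160], [-24, -86, 156], [-19, -80, 155], [-17, -76, 155]]
238 [[-26, -95, 156], [-23, -92, 157], [-20, -88, 156], [-14, -84, 159], [-12, -80, 157]]
239 [[-21, -98, 158], [-21, -93, 156], [-18, -89, 155], [-11, -86, 158], [-10, -81, 157]]
```

View pics/s5.png

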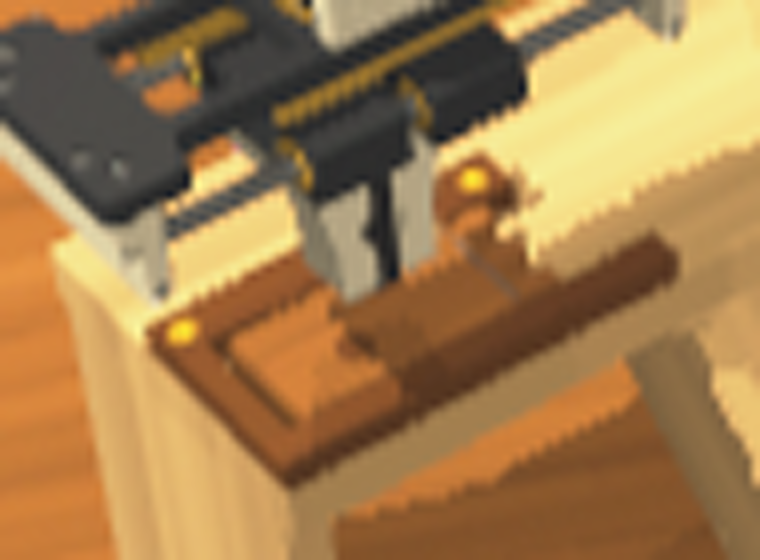

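Depth puts the finger front face at stand x -21 with its lower end near z 178, while the state reports 147.6. That leaves about 20 mm to go.

```bash

python3 -m crank '[{"x":0,"y":-0.2,"z":0.3,"turn":0},{"x":0,"y":0,"z":0.3,"turn":0},{"x":0,"y":0,"z":0.2,"turn":0},{"x":0,"y":0,"z":0,"turn":0}]'
python3 -m crank '[{"x":0,"y":0,"z":0.1,"turn":0},{"x":0,"y":0,"z":0.1,"turn":0},{"x":0,"y":0,"z":0,"turn":0}]'
python3 - <<'E'
from h import *
from fit import r
p=r.x
A=np.array([[np.cos(p[2]),np.sin(p[2]),0],[-np.sin(p[2]),np.cos(p[2]),0],[0,0,1]])
s=snapshot("scene")
c=s["image"][195:265,215:310];cv2.imwrite("pics/s6.png",cv2.resize(c,None,fx=8,fy=8,interpolation=cv2.INTER_CUBIC))
for v in range(228,242):
    X=[np.round(1000*A@(world(s,u,v)-[p[0],p[1],0])).astype(int).tolist() for u in (257,259,261,264,266)]; print(v,X)
E
```

```text
clock: 9.9
tool_pos: [0.592, -0.1191, 0.1396]
tool_rot: [-3.081, -0.612, 0.001]
contact_force: [-0.3, 1.0, 0.3]
grip_width: 0.0007
clock: 10.2
tool_pos: [0.5922, -0.1191, 0.138]
tool_rot: [-3.081, -0.612, 0.0]
contact_force: [-0.3, 0.6, -0.0]
grip_width: 0.0005
228 [[-23, -93, 190], [-22, -89, 188], [-21, -84, 185], [-22, -76, 180], [-22, -71, 177]]
229 [[-26, -92, 183], [-22, -89, 185], [-22, -84, 182], [-20, -77, 179], [-18, -73, 178]]
230 [[-29, -91, 177], [-21, -90, 182], [-22, -84, 178], [-23, -76, 172], [-26, -69, 166]]
231 [[-26, -93, 178], [-21, -91, 180], [-21, -85, 176], [-21, -77, 172], [-32, -66, 157]]
232 [[-24, -94, 177], [-21, -91, 177], [-22, -85, 172], [-24, -76, 166], [-27, -69, 159]]
233 [[-38, -87, 158], [-20, -92, 175], [-21, -86, 171], [-29, -74, 157], [-27, -70, 156]]
234 [[-38, -87, 155], [-21, -92, 171], [-31, -81, 157], [-28, -75, 155], [-23, -72, 157]]
235 [[-33, -91, 158], [-27, -88, 161], [-27, -83, 158], [-24, -77, 156], [-22, -73, 155]]
236 [[-30, -92, 158], [-26, -89, 159], [-22, -86, 160], [-20, -79, 157], [-18, -75, 156]]
237 [[-26, -95, 160], [-24, -91, 158], [-20, -88, 159], [-17, -82, 158], [-15, -77, 156]]
238 [[-24, -96, 158], [-24, -91, 156], [-17, -90, 159], [-15, -83, 157], [-11, -80, 158]]
239 [[-23, -97, 157], [-19, -94, 158], [-15, -91, 159], [-14, -84, 156], [-6, -84, 161]]
240 [[-22, -98, 155], [-15, -97, 159], [-14, -92, 157], [-10, -87, 156], [-9, -82, 154]]
241 [[-16, -102, 158], [-14, -98, 157], [-9, -95, 159], [-6, -89, 158], [-5, -84, 156]]
```

View pics/s6.png

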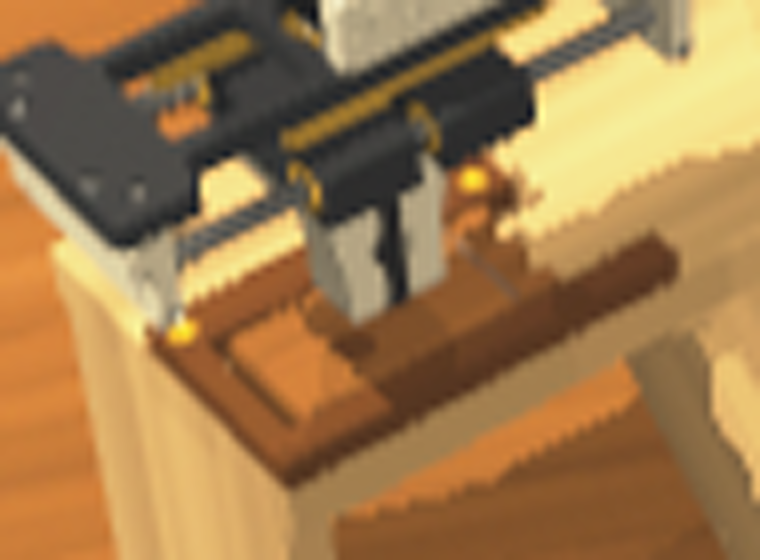

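Visible lower end is about z 168 at reported 138, so contact should come near 127-128.

```bash

python3 -m crank '[{"x":0,"y":0,"z":0.2,"turn":0},{"x":0,"y":0,"z":0.2,"turn":0},{"x":0,"y":0,"z":0.1,"turn":0},{"x":0,"y":0,"z":0,"turn":0}]'
python3 -m crank '[{"x":0,"y":0,"z":0.06,"turn":0},{"x":0,"y":0,"z":0,"turn":0}]'
python3 -m crank '[{"x":0,"y":0,"z":0.06,"turn":0},{"x":0,"y":0,"z":0,"turn":0}]'
```

```text
clock: 10.65
tool_pos: [0.5921, -0.1192, 0.1328]
tool_rot: [-3.081, -0.612, 0.001]
contact_force: [0.2, -0.3, -0.2]
grip_width: 0.0005
clock: 10.85
tool_pos: [0.5923, -0.1191, 0.1324]
tool_rot: [3.081, 0.612, -0.0]
contact_force: [-0.6, -0.6, -0.5]
grip_width: 0.0003
clock: 11.05
tool_pos: [0.5922, -0.1191, 0.1318]
tool_rot: [-3.081, -0.612, 0.0]
contact_force: [-0.7, 0.1, 0.0]
grip_width: 0.0005
```

```bash

python3 -m crank '[{"x":0,"y":0,"z":0.05,"turn":0},{"x":0,"y":0,"z":0,"turn":0}]'
```

```text
clock: 11.25
tool_pos: [0.5922, -0.1191, 0.1313]
tool_rot: [-3.081, -0.612, 0.0]
contact_force: [0.1, -0.2, 0.0]
grip_width: 0.0004
```

```bash

python3 -m crank '[{"x":0,"y":0,"z":0.05,"turn":0},{"x":0,"y":0,"z":0,"turn":0}]'
```

```text
clock: 11.45
tool_pos: [0.5922, -0.1191, 0.1308]
tool_rot: [-3.081, -0.612, 0.0]
contact_force: [1.3, -1.4, 0.2]
grip_width: 0.0004
```

```bash

python3 -m crank '[{"x":0,"y":0,"z":0.05,"turn":0},{"x":0,"y":0,"z":0,"turn":0}]'
```

```text
clock: 11.65
tool_pos: [0.5923, -0.1191, 0.1304]
tool_rot: [3.081, 0.612, 0.0]
contact_force: [0.4, 0.2, 0.7]
grip_width: 0.0005
```

```bash

python3 -m crank '[{"x":0,"y":0,"z":0.05,"turn":0},{"x":0,"y":0,"z":0,"turn":0}]'
```

```text
clock: 11.85
tool_pos: [0.5923, -0.1191, 0.1304]
tool_rot: [3.081, 0.612, 0.0]
contact_force: [-1.3, 1.0, 4.2]
grip_width: 0.0005
```

```bash

python3 -m crank '[{"x":0,"y":0,"z":0.04,"turn":0},{"x":0,"y":0,"z":0,"turn":0}]'
```

```text
clock: 12.05
tool_pos: [0.5923, -0.1192, 0.1303]
tool_rot: [3.081, 0.613, 0.001]
contact_force: [-2.6, 2.3, 7.2]
grip_width: 0.0003
```

```bash

python3 -m crank '[{"x":0,"y":0,"z":0.04,"turn":0},{"x":0,"y":0,"z":0,"turn":0}]'
```

```text
clock: 12.25
tool_pos: [0.5924, -0.1192, 0.1303]
tool_rot: [3.081, 0.613, 0.001]
contact_force: [-3.8, 2.2, 9.8]
grip_width: 0.0004
```

Contact felt at reported z 130.4, stiffness about 7 N/mm. I press on to about 15 N.

```bash

python3 -m crank '[{"x":0,"y":0,"z":0.06,"turn":0},{"x":0,"y":0,"z":0,"turn":0}]';python3 go.py
```

```text
clock: 12.45
tool_pos: [0.5924, -0.1192, 0.1303]
tool_rot: [3.081, 0.613, 0.002]
contact_force: [-6.2, 2.4, 14.3]
grip_width: 0.0007
t 12.45 stand mm [-32.5 -76.4 130.3] F stand [-4.8  4.6 14.3] yawrel -0.0 q [ 0.12  0.3  -0.25  0.   -1.03  1.84] w 0.0007
```

```bash

python3 -m crank '[{"x":-0.04,"y":-0.1,"z":0,"turn":0},{"x":0,"y":-0.1,"z":0,"turn":0},{"x":0,"y":-0.1,"z":0,"turn":0}]';python3 go.py
```

```text
clock: 12.75
tool_pos: [0.5923, -0.118, 0.1304]
tool_rot: [3.078, 0.612, 0.005]
contact_force: [0.9, -5.9, 7.3]
grip_width: 0.0004
t 12.75 stand mm [-32.2 -75.3 130.4] F stand [-1.4 -5.7  7.3] yawrel -0.0 q [ 0.13  0.29 -0.25  0.   -1.03  1.83] w 0.0004
```

```bash

python3 -m crank '[{"x":0,"y":0,"z":0.06,"turn":0},{"x":0,"y":0,"z":0.04,"turn":0}]';python3 go.py
```

```text
clock: 12.95
tool_pos: [0.5923, -0.1179, 0.1303]
tool_rot: [3.078, 0.613, 0.005]
contact_force: [-4.1, -3.8, 17.4]
grip_width: 0.0008
t 12.95 stand mm [-32.1 -75.2 130.3] F stand [-5.2 -2.  17.4] yawrel 0.0 q [ 0.13  0.29 -0.25  0.   -1.02  1.83] w 0.0008
```

```bash

python3 -m crank '[{"x":-0.04,"y":-0.1,"z":0,"turn":0},{"x":0,"y":-0.1,"z":0.02,"turn":0}]';python3 go.py
```

```text
clock: 13.15
tool_pos: [0.592, -0.1172, 0.1303]
tool_rot: [3.077, 0.613, 0.007]
contact_force: [1.4, -9.6, 13.1]
grip_width: 0.0004
t 13.15 stand mm [-32.  -74.4 130.3] F stand [-2.4 -9.4 13.1] yawrel 0.0 q [ 0.13  0.29 -0.25  0.01 -1.02  1.83] w 0.0004
```

```bash

python3 -m crank '[{"x":0,"y":0,"z":0.05,"turn":0},{"x":0,"y":-0.05,"z":0.02,"turn":0}]';python3 go.py
```

```text
clock: 13.35
tool_pos: [0.592, -0.1171, 0.1302]
tool_rot: [3.076, 0.613, 0.008]
contact_force: [-0.5, -11.8, 16.4]
grip_width: 0.0006
t 13.35 stand mm [-32.  -74.3 130.2] F stand [ -4.9 -10.7  16.4] yawrel 0.0 q [ 0.13  0.29 -0.25  0.01 -1.02  1.83] w 0.0006
```

```bash
python3 - <<'E'
from h import *
s=snapshot("scene")
c=s["image"][195:265,215:310];cv2.imwrite("pics/s7.png",cv2.resize(c,None,fx=8,fy=8,interpolation=cv2.INTER_CUBIC))
E
python3 go.py
```

```text
t 13.4 stand mm [-32.  -74.4 130.2] F stand [-5.4 -7.9 15.5] yawrel 0.0 q [ 0.13  0.29 -0.25  0.01 -1.02  1.83] w 0.0005
```

View pics/s7.png

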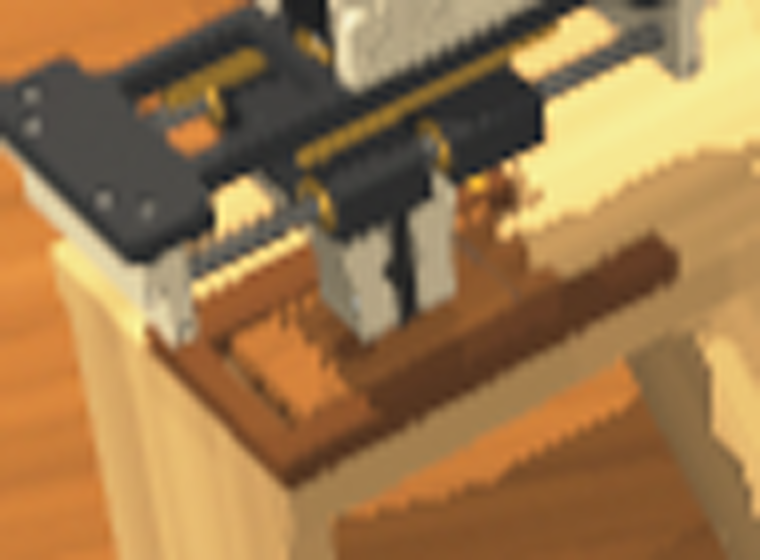

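```bash
python3 - <<'E'
from h import *
from fit import r
p=r.x
A=np.array([[np.cos(p[2]),np.sin(p[2]),0],[-np.sin(p[2]),np.cos(p[2]),0],[0,0,1]])
s=snapshot("scene")
f=lambda u,v:np.round(1000*A@(world(s,u,v)-[p[0],p[1],0])).astype(int).tolist()
for u,v in((235,233),(236,235),(236,236),(237,237),(238,236),(259,234),(260,236),(267,233),(300,202),(300,204)):print(u,v,f(u,v))
E
python3 go.py
```

```text
235 233 [4, -162, 237]
236 235 [8, -162, 234]
236 236 [8, -163, 231]
237 237 [6, -160, 225]
238 236 [7, -157, 227]
259 234 [-22, -91, 169]
260 236 [-21, -90, 163]
267 233 [-23, -69, 159]
300 202 [7, 8, 232]
300 204 [9, 7, 228]
t 13.45 stand mm [-32.  -74.4 130.3] F stand [-4.6 -7.9 15.8] yawrel 0.0 q [ 0.13  0.29 -0.25  0.01 -1.02  1.83] w 0.0005
```

```bash

python3 -m crank '[{"x":-0.08,"y":0,"z":0,"turn":0},{"x":0,"y":-0.04,"z":0,"turn":0}]';python3 go.py
```

```text
clock: 13.65
tool_pos: [0.5919, -0.1168, 0.1303]
tool_rot: [3.076, 0.613, 0.01]
contact_force: [1.6, -9.5, 13.9]
grip_width: 0.0005
t 13.65 stand mm [-32.  -74.  130.3] F stand [-2.2 -9.4 13.9] yawrel 0.0 q [ 0.13  0.29 -0.26  0.01 -1.02  1.83] w 0.0005
```

```bash

python3 -m crank '[{"x":-0.04,"y":-0.05,"z":0.05,"turn":0},{"x":0,"y":-0.05,"z":0.03,"turn":0}]';python3 go.py
```

```text
clock: 13.85
tool_pos: [0.5918, -0.1164, 0.1302]
tool_rot: [3.075, 0.613, 0.012]
contact_force: [1.9, -12.1, 18.3]
grip_width: 0.0
t 13.85 stand mm [-32.  -73.7 130.2] F stand [ -2.9 -11.9  18.3] yawrel 0.001 q [ 0.13  0.29 -0.26  0.01 -1.02  1.83] w 0.0
```

```bash
python3 - <<'E'
from h import *
import pickle
s=snapshot("scene");o=pickle.load(open("scene0.pkl","rb"))
k=lambda s:cv2.resize(s["image"][215:260,232:305],None,fx=6,fy=6,interpolation=cv2.INTER_CUBIC)
cv2.imwrite("pics/s8.png",np.vstack([k(o),k(s)]))
E
python3 go.py
```

```text
t 13.9 stand mm [-32.  -73.6 130.2] F stand [-2.  -9.6 16.5] yawrel 0.001 q [ 0.13  0.29 -0.26  0.01 -1.02  1.83] w 0.0003
```

View pics/s8.png

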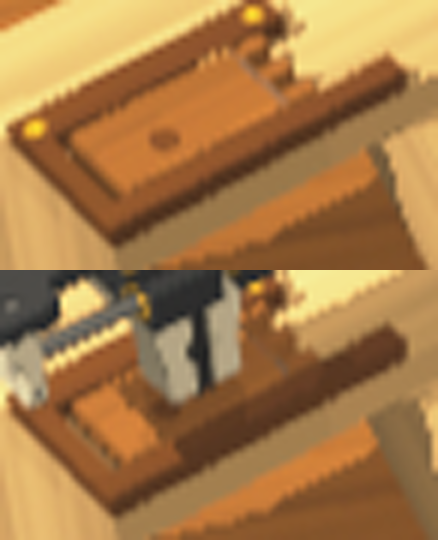

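Compared with the start, the rear gap at the closed end (crop (110,445)) looks slightly wider, and the force relaxes while waiting. It is starting to creep, so I continue.

```bash

python3 -m crank '[{"x":0,"y":-0.05,"z":0,"turn":0},{"x":0,"y":-0.05,"z":0,"turn":0},{"x":0,"y":-0.05,"z":0,"turn":0}]';python3 go.py
```

```text
clock: 14.2
tool_pos: [0.5912, -0.115, 0.1302]
tool_rot: [3.075, 0.613, 0.012]
contact_force: [2.0, -11.4, 17.5]
grip_width: 0.0004
t 14.2 stand mm [-32.  -72.1 130.2] F stand [ -2.5 -11.3  17.5] yawrel 0.001 q [ 0.14  0.29 -0.26  0.01 -1.02  1.83] w 0.0004
```

```bash

python3 -m crank '[{"x":0,"y":-0.1,"z":0,"turn":0},{"x":0,"y":-0.1,"z":0,"turn":0},{"x":0,"y":-0.1,"z":0,"turn":0},{"x":0,"y":-0.1,"z":0,"turn":0}]';python3 go.py
python3 - <<'E'
from h import *
import pickle
s=snapshot("scene");o=pickle.load(open("scene0.pkl","rb"))
k=lambda s:cv2.resize(s["image"][215:260,232:305],None,fx=6,fy=6,interpolation=cv2.INTER_CUBIC)
cv2.imwrite("pics/s9.png",np.vstack([k(o),k(s)]))
E
```

```text
clock: 14.6
tool_pos: [0.5897, -0.1113, 0.1302]
tool_rot: [3.075, 0.613, 0.012]
contact_force: [1.3, -11.5, 17.2]
grip_width: 0.0004
t 14.6 stand mm [-32.  -68.1 130.2] F stand [ -3.2 -11.1  17.2] yawrel 0.001 q [ 0.14  0.28 -0.26  0.01 -1.01  1.82] w 0.0004
```

View pics/s9.png

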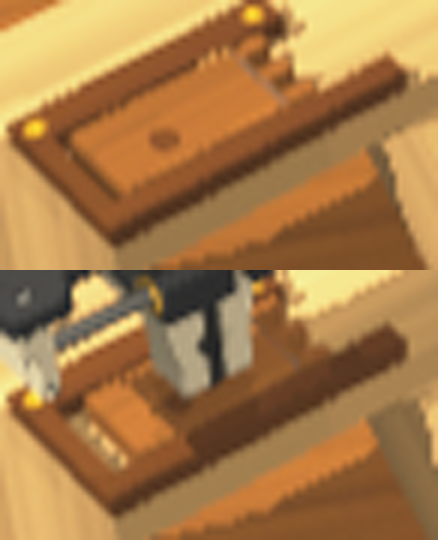

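The gap at the closed end (crop (100,445)) has clearly grown and the piece moves with the fingers. Continuing faster.

```bash

python3 -m crank '[{"x":0,"y":-0.15,"z":-0.01,"turn":0},{"x":0,"y":-0.2,"z":-0.01,"turn":0},{"x":0,"y":-0.2,"z":0,"turn":0},{"x":0,"y":-0.2,"z":0,"turn":0},{"x":0,"y":-0.2,"z":0,"turn":0},{"x":0,"y":-0.2,"z":0,"turn":0}]';python3 go.py
```

```text
clock: 15.25
tool_pos: [0.5852, -0.1005, 0.1302]
tool_rot: [3.075, 0.613, 0.012]
contact_force: [2.8, -11.1, 17.1]
grip_width: 0.0006
t 15.25 stand mm [-32.  -56.4 130.2] F stand [ -1.6 -11.4  17.1] yawrel 0.001 q [ 0.16  0.27 -0.28  0.01 -1.01  1.8 ] w 0.0006
```

```bash

python3 -m crank '[{"x":0,"y":-0.2,"z":0,"turn":0},{"x":0,"y":-0.2,"z":0,"turn":0},{"x":0,"y":-0.2,"z":0,"turn":0},{"x":0,"y":-0.2,"z":0,"turn":0},{"x":0,"y":-0.2,"z":0,"turn":0},{"x":0,"y":-0.2,"z":0,"turn":0}]';python3 go.py
```

```text
clock: 15.85
tool_pos: [0.5806, -0.0894, 0.1303]
tool_rot: [3.075, 0.613, 0.011]
contact_force: [1.9, -11.1, 17.2]
grip_width: 0.0005
t 15.85 stand mm [-32.  -44.4 130.3] F stand [ -2.5 -11.   17.2] yawrel 0.001 q [ 0.18  0.26 -0.29  0.01 -1.01  1.78] w 0.0005
```

```bash

python3 -m crank '[{"x":0,"y":-0.2,"z":-0.03,"turn":0},{"x":0,"y":-0.2,"z":0,"turn":0},{"x":0,"y":-0.2,"z":0,"turn":0},{"x":0,"y":-0.2,"z":0,"turn":0}]';python3 go.py
python3 - <<'E'
from h import *
s=snapshot("scene")
c=s["image"][180:260,225:345];cv2.imwrite("pics/s10.png",cv2.resize(c,None,fx=6,fy=6,interpolation=cv2.INTER_CUBIC))
E
```

```text
clock: 16.25
tool_pos: [0.5774, -0.0817, 0.1302]
tool_rot: [3.076, 0.613, 0.011]
contact_force: [2.2, -10.3, 16.5]
grip_width: -0.0
t 16.25 stand mm [-32.1 -36.1 130.2] F stand [ -1.9 -10.4  16.5] yawrel 0.001 q [ 0.2   0.26 -0.3   0.01 -1.01  1.76] w -0.0
```

View pics/s10.png

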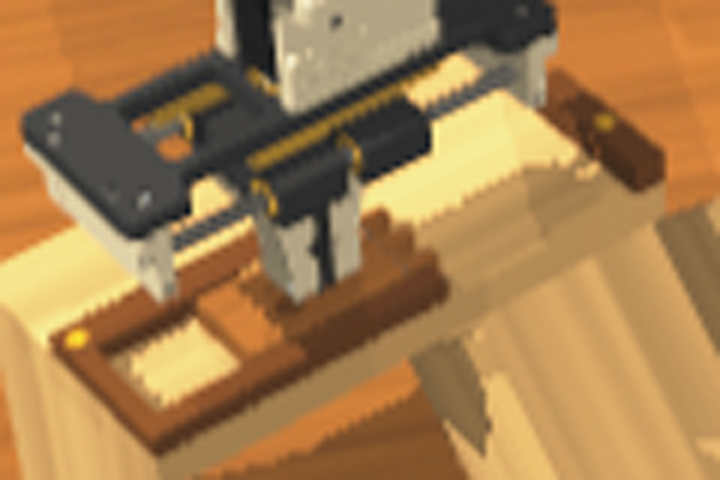

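The offcut has come well forward; its tails at crop (410,245) are near the rail's end. I continue, easing the press ahead of the nose release.

```bash

python3 -m crank '[{"x":0,"y":-0.2,"z":-0.03,"turn":0},{"x":0,"y":-0.2,"z":0,"turn":0},{"x":0,"y":-0.2,"z":0,"turn":0},{"x":0,"y":-0.2,"z":0,"turn":0},{"x":0,"y":-0.2,"z":0,"turn":0}]';python3 go.py
```

```text
clock: 16.8
tool_pos: [0.5734, -0.0723, 0.1303]
tool_rot: [3.076, 0.613, 0.011]
contact_force: [2.3, -10.3, 15.2]
grip_width: 0.0005
t 16.8 stand mm [-32.1 -25.8 130.3] F stand [ -1.9 -10.4  15.2] yawrel 0.001 q [ 0.22  0.25 -0.31  0.01 -1.    1.74] w 0.0005
```

```bash

python3 -m crank '[{"x":0,"y":-0.2,"z":-0.01,"turn":0},{"x":0,"y":-0.2,"z":0,"turn":0},{"x":0,"y":-0.2,"z":0,"turn":0},{"x":0,"y":-0.2,"z":0,"turn":0}]';python3 go.py
```

```text
clock: 17.2
tool_pos: [0.5703, -0.0648, 0.1303]
tool_rot: [3.077, 0.613, 0.01]
contact_force: [3.0, -9.0, 14.5]
grip_width: 0.0003
t 17.2 stand mm [-32.1 -17.7 130.3] F stand [-0.7 -9.4 14.5] yawrel 0.001 q [ 0.23  0.24 -0.32  0.01 -1.    1.73] w 0.0003
```

```bash
python3 - <<'E'
from h import *
s=snapshot("scene")
c=s["image"][180:260,225:345];cv2.imwrite("pics/s11.png",cv2.resize(c,None,fx=6,fy=6,interpolation=cv2.INTER_CUBIC))
E
python3 go.py
```

```text
t 17.25 stand mm [-32.1 -17.3 130.2] F stand [-1.8 -6.9 16.2] yawrel 0.001 q [ 0.23  0.24 -0.32  0.01 -1.    1.73] w 0.0005
```

View pics/s11.png

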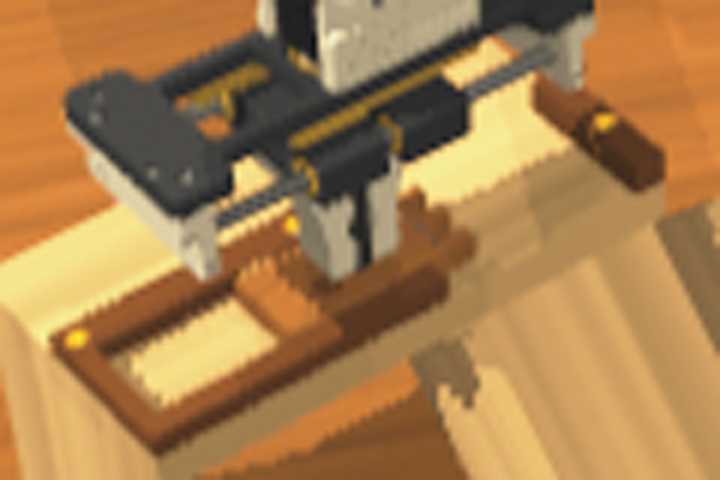

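Finger and offcut advanced together (rear edge now at crop (260,320)). Continuing through the nose release.

```bash

python3 -m crank '[{"x":0,"y":-0.2,"z":-0.02,"turn":0},{"x":0,"y":-0.2,"z":0,"turn":0},{"x":0,"y":-0.2,"z":0,"turn":0}]';python3 go.py
```

```text
clock: 17.55
tool_pos: [0.5679, -0.0591, 0.1302]
tool_rot: [3.077, 0.613, 0.01]
contact_force: [2.1, -9.7, 14.7]
grip_width: 0.0009
t 17.55 stand mm [-32.2 -11.5 130.2] F stand [-1.8 -9.8 14.7] yawrel 0.0 q [ 0.24  0.24 -0.33  0.01 -1.    1.72] w 0.0009
```

```bash

python3 -m crank '[{"x":0,"y":-0.2,"z":0,"turn":0},{"x":0,"y":-0.2,"z":0,"turn":0},{"x":0,"y":-0.2,"z":0,"turn":0}]';python3 go.py
```

```text
clock: 17.85
tool_pos: [0.5656, -0.0535, 0.1303]
tool_rot: [3.077, 0.613, 0.01]
contact_force: [2.9, -9.6, 14.3]
grip_width: 0.0007
t 17.85 stand mm [-32.1  -5.4 130.3] F stand [ -1.  -10.   14.3] yawrel 0.001 q [ 0.25  0.23 -0.33  0.01 -1.    1.71] w 0.0007
```

```bash

python3 -m crank '[{"x":0,"y":-0.2,"z":0,"turn":0},{"x":0,"y":-0.2,"z":0,"turn":0},{"x":0,"y":-0.2,"z":0,"turn":0}]';python3 go.py
```

```text
clock: 18.15
tool_pos: [0.563, -0.0474, 0.1303]
tool_rot: [3.078, 0.613, 0.01]
contact_force: [1.4, -5.4, 16.0]
grip_width: 0.0003
t 18.15 stand mm [-32.2   1.1 130.3] F stand [-0.8 -5.5 16. ] yawrel 0.0 q [ 0.27  0.23 -0.34  0.   -1.    1.7 ] w 0.0003
```

Drag fell, so the nose has been passed. I ease the press slightly and draw on.

```bash

python3 -m crank '[{"x":0,"y":-0.2,"z":-0.03,"turn":0},{"x":0,"y":-0.2,"z":-0.02,"turn":0},{"x":0,"y":-0.3,"z":0,"turn":0},{"x":0,"y":-0.3,"z":0,"turn":0}]';python3 go.py
```

```text
clock: 18.55
tool_pos: [0.559, -0.0377, 0.1303]
tool_rot: [3.079, 0.613, 0.009]
contact_force: [1.8, -4.7, 13.2]
grip_width: 0.0005
t 18.55 stand mm [-32.2  11.7 130.3] F stand [-0.1 -5.1 13.2] yawrel 0.0 q [ 0.28  0.22 -0.35  0.   -0.99  1.68] w 0.0005
```

```bash

python3 -m crank '[{"x":0,"y":-0.3,"z":0,"turn":0},{"x":0,"y":-0.3,"z":0,"turn":0},{"x":0,"y":-0.3,"z":0,"turn":0},{"x":0,"y":-0.3,"z":0,"turn":0},{"x":0,"y":-0.3,"z":0,"turn":0}]';python3 go.py
```

```text
clock: 19.05
tool_pos: [0.5532, -0.0237, 0.1302]
tool_rot: [3.079, 0.613, 0.009]
contact_force: [1.2, -5.3, 13.5]
grip_width: 0.0003
t 19.05 stand mm [-32.1  26.8 130.2] F stand [-1.  -5.3 13.5] yawrel 0.0 q [ 0.31  0.21 -0.36  0.   -0.99  1.65] w 0.0003
```

```bash

python3 -m crank '[{"x":0,"y":-0.3,"z":0,"turn":0},{"x":0,"y":-0.3,"z":0,"turn":0},{"x":0,"y":-0.3,"z":0,"turn":0},{"x":0,"y":-0.3,"z":0,"turn":0},{"x":0,"y":-0.2,"z":0,"turn":0}]';python3 go.py
python3 - <<'E'
from h import *
s=snapshot("scene")
c=s["image"][160:250,240:360];cv2.imwrite("pics/s12.png",cv2.resize(c,None,fx=6,fy=6,interpolation=cv2.INTER_CUBIC))
E
```

```text
clock: 19.55
tool_pos: [0.5479, -0.0106, 0.1302]
tool_rot: [3.079, 0.614, 0.009]
contact_force: [1.6, -3.8, 12.8]
grip_width: 0.0006
t 19.55 stand mm [-32.1  40.9 130.2] F stand [-0.  -4.1 12.8] yawrel 0.001 q [ 0.34  0.2  -0.37  0.   -0.99  1.62] w 0.0006
```

View pics/s12.png

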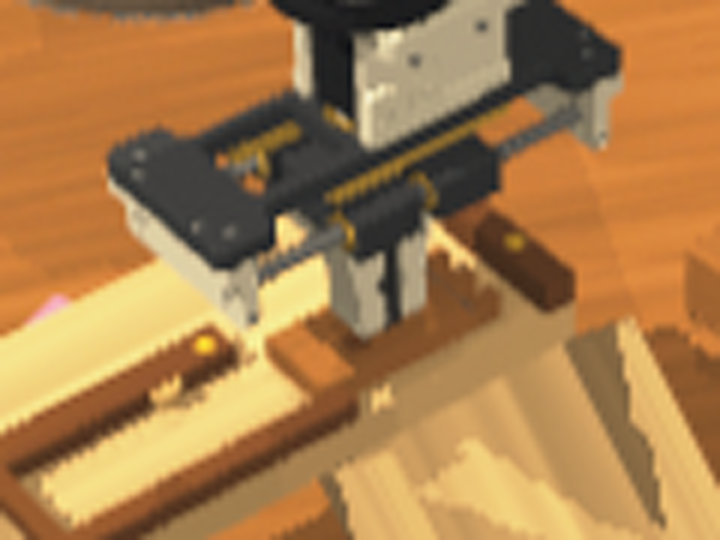

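The offcut is past the rail, its tails at crop (490,290) near the stop at (530,275). I approach the stop in small steps, watching the drag.

```bash

python3 -m crank '[{"x":0,"y":-0.2,"z":0,"turn":0},{"x":0,"y":-0.2,"z":0,"turn":0},{"x":0,"y":-0.2,"z":0,"turn":0},{"x":0,"y":-0.2,"z":0,"turn":0}]';python3 go.py
```

```text
clock: 20.0
tool_pos: [0.5449, -0.0032, 0.1303]
tool_rot: [3.079, 0.613, 0.009]
contact_force: [2.1, -4.2, 13.4]
grip_width: 0.0008
t 20.0 stand mm [-32.   48.9 130.3] F stand [ 0.4 -4.7 13.4] yawrel 0.0 q [ 0.36  0.2  -0.38  0.   -0.99  1.61] w 0.0008
```

```bash

python3 -m crank '[{"x":0,"y":-0.1,"z":0,"turn":0},{"x":0,"y":-0.1,"z":0,"turn":0},{"x":0,"y":-0.1,"z":0,"turn":0}]';python3 go.py
```

```text
clock: 20.3
tool_pos: [0.5438, -0.0004, 0.1303]
tool_rot: [3.079, 0.614, 0.01]
contact_force: [1.5, -3.5, 13.3]
grip_width: 0.0006
t 20.3 stand mm [-31.9  51.9 130.3] F stand [ 0.1 -3.8 13.3] yawrel 0.001 q [ 0.36  0.2  -0.38  0.   -0.99  1.6 ] w 0.0006
```

```bash

python3 -m crank '[{"x":0,"y":-0.1,"z":0,"turn":0},{"x":0,"y":-0.1,"z":0,"turn":0},{"x":0,"y":-0.1,"z":0,"turn":0}]';python3 go.py
```

```text
clock: 20.6
tool_pos: [0.5427, 0.0024, 0.1303]
tool_rot: [3.079, 0.614, 0.01]
contact_force: [2.0, -3.9, 13.4]
grip_width: 0.0006
t 20.6 stand mm [-31.9  54.9 130.3] F stand [ 0.4 -4.4 13.4] yawrel 0.001 q [ 0.37  0.19 -0.38  0.   -0.99  1.59] w 0.0006
```

```bash

python3 -m crank '[{"x":0,"y":-0.1,"z":0,"turn":0},{"x":0,"y":-0.1,"z":0,"turn":0}]';python3 go.py
```

```text
clock: 20.8
tool_pos: [0.5421, 0.0036, 0.1302]
tool_rot: [3.078, 0.614, 0.009]
contact_force: [3.7, -9.2, 12.7]
grip_width: 0.0007
t 20.8 stand mm [-32.   56.2 130.2] F stand [-0.1 -9.9 12.7] yawrel 0.001 q [ 0.37  0.19 -0.39  0.   -0.99  1.59] w 0.0007
```

```bash

python3 -m crank '[{"x":0,"y":-0.1,"z":0,"turn":0},{"x":0,"y":-0.1,"z":0,"turn":0}]';python3 go.py
```

```text
clock: 21.0
tool_pos: [0.5413, 0.0053, 0.1303]
tool_rot: [3.078, 0.613, 0.009]
contact_force: [3.2, -8.2, 12.8]
grip_width: 0.0005
t 21.0 stand mm [-32.   58.1 130.3] F stand [-0.2 -8.8 12.8] yawrel 0.001 q [ 0.38  0.19 -0.39  0.01 -0.99  1.59] w 0.0005
```

```bash

python3 -m crank '[{"x":0,"y":-0.1,"z":0,"turn":0},{"x":0,"y":-0.1,"z":0,"turn":0}]';python3 go.py
python3 - <<'E'
from h import *
s=snapshot("scene")
c=s["image"][160:250,240:360];cv2.imwrite("pics/s13.png",cv2.resize(c,None,fx=6,fy=6,interpolation=cv2.INTER_CUBIC))
E
```

```text
clock: 21.2
tool_pos: [0.5405, 0.0071, 0.1303]
tool_rot: [3.078, 0.613, 0.009]
contact_force: [3.6, -9.1, 12.7]
grip_width: 0.0006
t 21.2 stand mm [-32.1  60.1 130.3] F stand [-0.1 -9.8 12.7] yawrel 0.001 q [ 0.38  0.19 -0.39  0.01 -0.98  1.58] w 0.0006
```

View pics/s13.png

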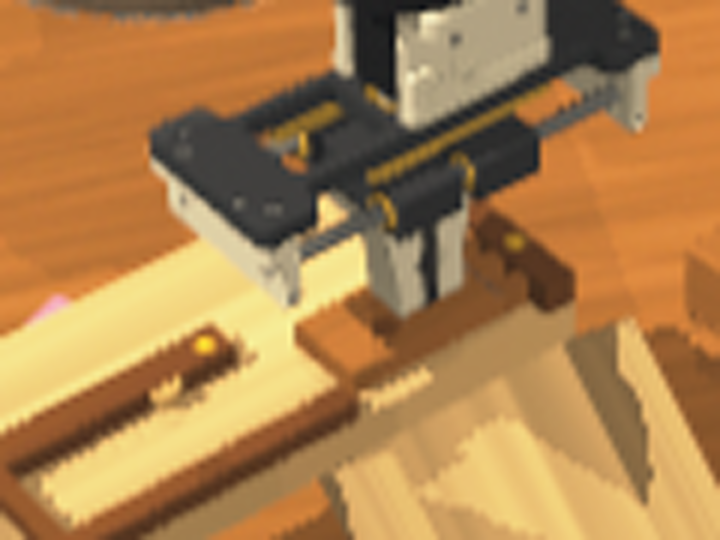

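Drag jumped from 4 to 10 N and the fingers now slip over the top. The tails touch the stop at crop (535,285), so the piece is snug. Now I lift off and go behind it.

```bash

python3 -m crank '[{"x":0,"y":0.1,"z":-0.1,"turn":0},{"x":0,"y":0,"z":-0.3,"turn":0},{"x":0,"y":0,"z":-0.8,"turn":0},{"x":0,"y":0,"z":0,"turn":0}]';python3 go.py -75 57 142
python3 - <<'E'
from h import *
s=snapshot("top");c=s["image"][180:310,240:420];cv2.imwrite("pics/t5.png",cv2.resize(c,None,fx=4,fy=4,interpolation=cv2.INTER_CUBIC))
E
```

```text
clock: 21.65
tool_pos: [0.538, 0.0077, 0.1402]
tool_rot: [-3.081, -0.612, -0.001]
contact_force: [-0.1, 0.3, 0.4]
grip_width: 0.0006
t 21.65 stand mm [-34.1  61.6 140.2] F stand [-0.   0.3  0.4] yawrel -0.0 q [ 0.38  0.18 -0.37  0.   -1.01  1.58] w 0.0006
tool shift cm [-4.09  0.47 -0.18] turn -0.0
```

View pics/t5.png

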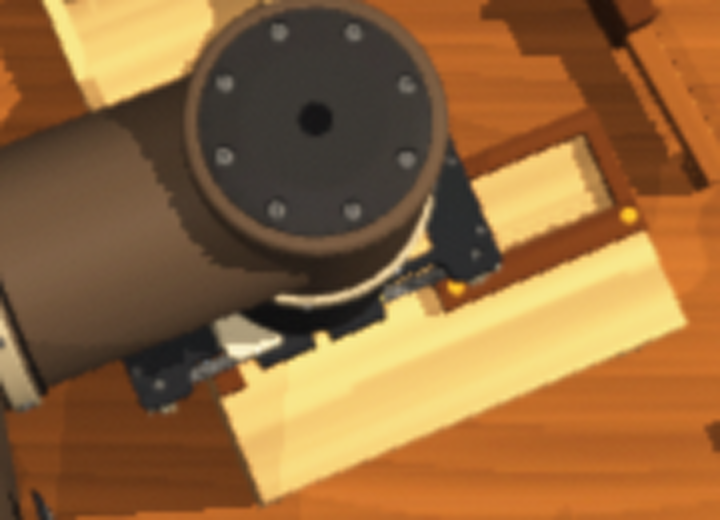

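The arm hides the piece from above; the pocket (crop (545,190)) is empty and the back of the ledge is bare. I move behind the piece.

```bash

python3 -m crank '[{"x":-1.6,"y":0.2,"z":0,"turn":0},{"x":-1.6,"y":0.2,"z":0,"turn":0},{"x":-1.0,"y":0.1,"z":0,"turn":0},{"x":0,"y":0,"z":0,"turn":0}]';python3 go.py -75 57 122.5
python3 - <<'E'
from h import *
from fit import r
p=r.x
A=np.array([[np.cos(p[2]),np.sin(p[2]),0],[-np.sin(p[2]),np.cos(p[2]),0],[0,0,1]])
s=snapshot("scene")
c=s["image"][160:250,240:360];cv2.imwrite("pics/s14.png",cv2.resize(c,None,fx=6,fy=6,interpolation=cv2.INTER_CUBIC))
E
```

```text
clock: 22.1
tool_pos: [0.4992, -0.0139, 0.1395]
tool_rot: [-3.081, -0.611, 0.0]
contact_force: [-0.2, -0.0, -0.1]
grip_width: 0.0001
t 22.1 stand mm [-78.3  56.5 139.5] F stand [-0.2  0.1 -0.1] yawrel -0.001 q [ 0.37  0.12 -0.45 -0.   -1.    1.6 ] w 0.0001
tool shift cm [ 0.33 -0.05  1.7 ] turn -0.001
```

View pics/s14.png

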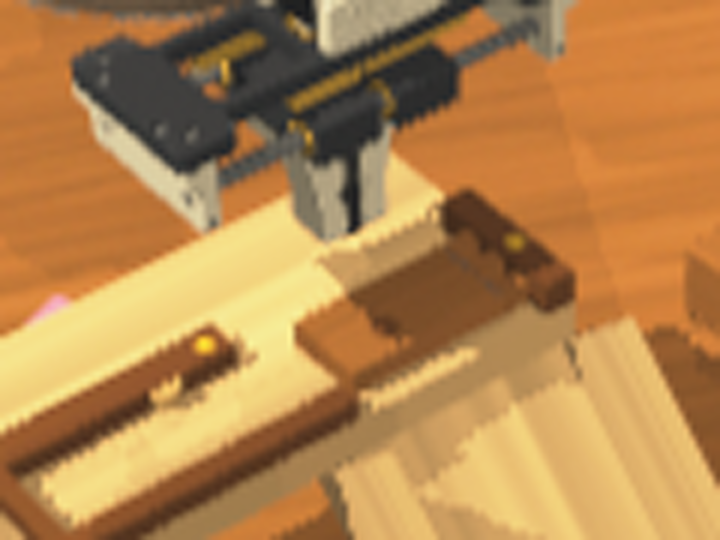

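The offcut is square and snug at the stop (tails at crop (500,270)), and the fingers at (340,235) are clear behind it. I descend to about 5 mm above the ledge.

```bash

python3 -m crank '[{"x":0,"y":0,"z":0.5,"turn":0},{"x":0,"y":0,"z":0.5,"turn":0},{"x":0,"y":0,"z":0.4,"turn":0},{"x":0,"y":0,"z":0.2,"turn":0},{"x":0,"y":0,"z":0,"turn":0}]';python3 go.py
python3 - <<'E'
from h import *
s=snapshot("scene")
c=s["image"][160:250,240:360];cv2.imwrite("pics/s15.png",cv2.resize(c,None,fx=6,fy=6,interpolation=cv2.INTER_CUBIC))
E
```

```text
clock: 22.65
tool_pos: [0.5006, -0.0132, 0.1227]
tool_rot: [3.081, 0.612, -0.002]
contact_force: [-0.9, -0.3, 0.0]
grip_width: -0.0001
t 22.65 stand mm [-76.7  56.7 122.7] F stand [-0.9  0.1  0. ] yawrel -0.001 q [ 0.37  0.14 -0.47 -0.   -0.96  1.6 ] w -0.0001
```

View pics/s15.png

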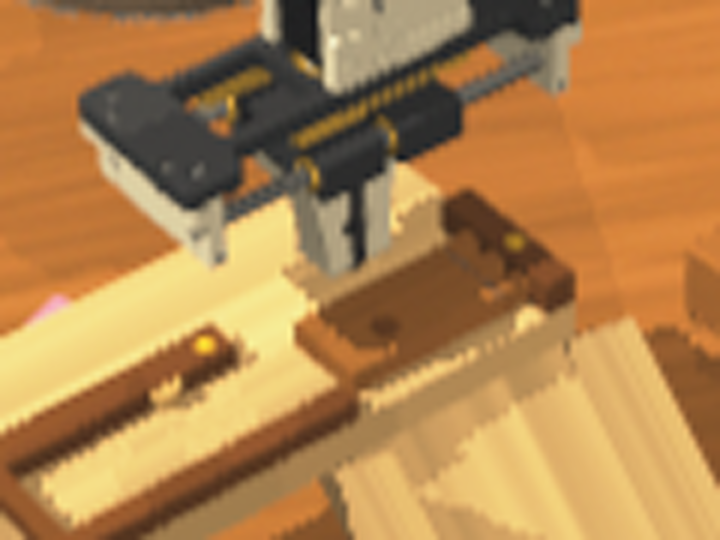

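Fingers sit in the clear behind the back edge, at crop (340,270), slightly nearer the rear end. I shift 4 mm to the stop side and push forward gently.

```bash

python3 -m crank '[{"x":0.3,"y":-0.4,"z":0,"turn":0},{"x":0.3,"y":0,"z":0,"turn":0},{"x":0.3,"y":0,"z":0,"turn":0},{"x":0.1,"y":0,"z":0,"turn":0}]';python3 go.py
python3 -m crank '[{"x":0.2,"y":0,"z":0,"turn":0},{"x":0.2,"y":0,"z":0,"turn":0},{"x":0.2,"y":0,"z":0,"turn":0}]';python3 go.py
```

```text
clock: 23.1
tool_pos: [0.509, -0.0054, 0.1235]
tool_rot: [3.081, 0.612, 0.0]
contact_force: [-0.1, 0.3, -0.3]
grip_width: 0.0007
t 23.1 stand mm [-66.   60.6 123.5] F stand [-0.   0.3 -0.3] yawrel -0.0 q [ 0.38  0.15 -0.46  0.   -0.96  1.59] w 0.0007
clock: 23.4
tool_pos: [0.5142, -0.0033, 0.1234]
tool_rot: [3.081, 0.612, -0.0]
contact_force: [0.0, 0.7, 0.2]
grip_width: 0.0
t 23.4 stand mm [-60.4  60.6 123.4] F stand [0.3 0.6 0.2] yawrel -0.001 q [ 0.38  0.16 -0.45  0.   -0.97  1.59] w 0.0
```

```bash

python3 -m crank '[{"x":0.2,"y":0,"z":0,"turn":0},{"x":0.2,"y":0,"z":0,"turn":0},{"x":0.2,"y":0,"z":0,"turn":0},{"x":0.2,"y":0,"z":0,"turn":0},{"x":0.2,"y":0,"z":0,"turn":0}]';python3 go.py
python3 - <<'E'
from h import *
s=snapshot("scene")
c=s["image"][160:250,240:360];cv2.imwrite("pics/s16.png",cv2.resize(c,None,fx=6,fy=6,interpolation=cv2.INTER_CUBIC))
E
```

```text
clock: 23.9
tool_pos: [0.5234, 0.0006, 0.1234]
tool_rot: [3.081, 0.612, -0.0]
contact_force: [-0.2, -0.5, 0.6]
grip_width: 0.0004
t 23.9 stand mm [-50.4  60.6 123.4] F stand [-0.4 -0.3  0.6] yawrel -0.001 q [ 0.38  0.18 -0.43  0.   -0.97  1.59] w 0.0004
```

View pics/s16.png

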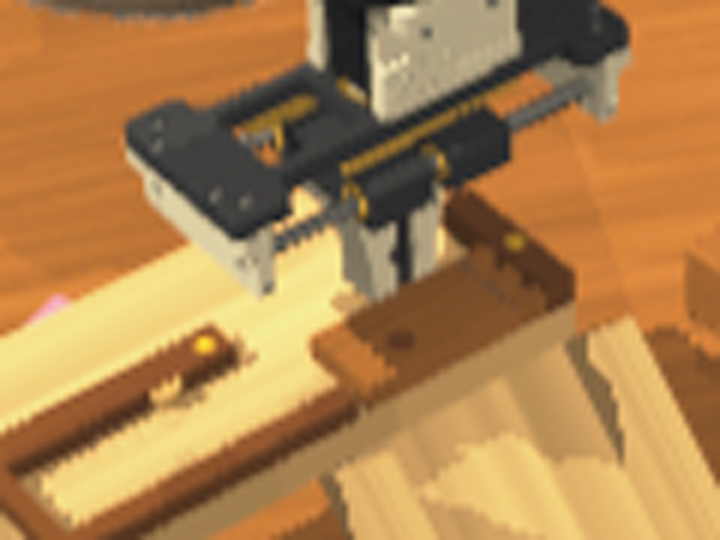

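The offcut is moving squarely towards the edge (front edge at crop (380,395)-(560,310)) with negligible force. I continue.

```bash

python3 -m crank '[{"x":0.3,"y":0,"z":0,"turn":0},{"x":0.3,"y":0,"z":0,"turn":0},{"x":0.3,"y":0,"z":0,"turn":0},{"x":0.3,"y":0,"z":0,"turn":0},{"x":0.3,"y":0,"z":0,"turn":0},{"x":0.3,"y":0,"z":0,"turn":0},{"x":0.3,"y":0,"z":0,"turn":0},{"x":0.3,"y":0,"z":0,"turn":0}]';python3 go.py
python3 - <<'E'
from h import *
s=snapshot("scene")
c=s["image"][170:330,240:400];cv2.imwrite("pics/s17.png",cv2.resize(c,None,fx=3.7,fy=3.7,interpolation=cv2.INTER_CUBIC))
E
```

```text
clock: 24.75
tool_pos: [0.5457, 0.0098, 0.1233]
tool_rot: [3.081, 0.612, -0.0]
contact_force: [-0.8, -0.7, 0.0]
grip_width: 0.0006
t 24.75 stand mm [-26.3  60.6 123.3] F stand [-1.  -0.4  0. ] yawrel -0.001 q [ 0.38  0.21 -0.38  0.   -0.98  1.59] w 0.0006
```

View pics/s17.png

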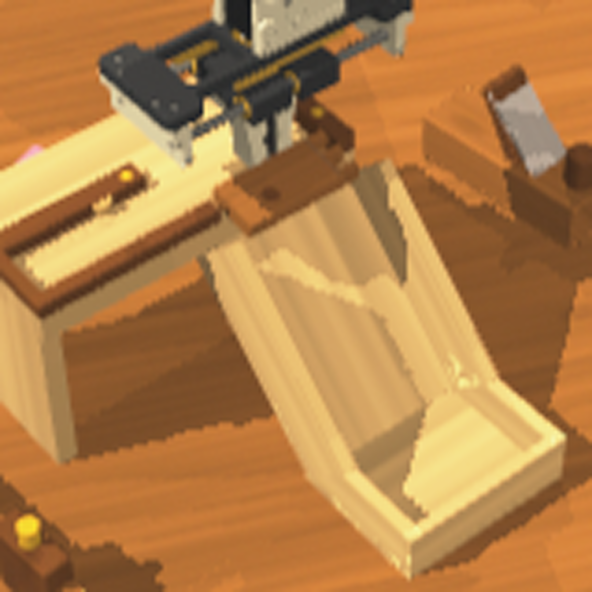

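The offcut overhangs the edge squarely, at crop (285,185), and is about to tip. I push it the rest of the way.

```bash

python3 -m crank '[{"x":0.3,"y":0,"z":0,"turn":0},{"x":0.3,"y":0,"z":0,"turn":0},{"x":0.3,"y":0,"z":0,"turn":0},{"x":0.3,"y":0,"z":0,"turn":0},{"x":0,"y":0,"z":0,"turn":0},{"x":0,"y":0,"z":0,"turn":0},{"x":0,"y":0,"z":0,"turn":0}]';python3 go.py
python3 - <<'E'
from h import *
s=snapshot("scene")
c=s["image"][170:330,240:400];cv2.imwrite("pics/s18.png",cv2.resize(c,None,fx=3.7,fy=3.7,interpolation=cv2.INTER_CUBIC))
E
```

```text
clock: 25.5
tool_pos: [0.5565, 0.0142, 0.1233]
tool_rot: [-3.081, -0.612, 0.0]
contact_force: [-0.1, 0.4, 0.1]
grip_width: 0.0006
t 25.5 stand mm [-14.6  60.6 123.3] F stand [0.1 0.4 0.1] yawrel -0.001 q [ 0.38  0.23 -0.36 -0.   -0.99  1.59] w 0.0006
```

View pics/s18.png

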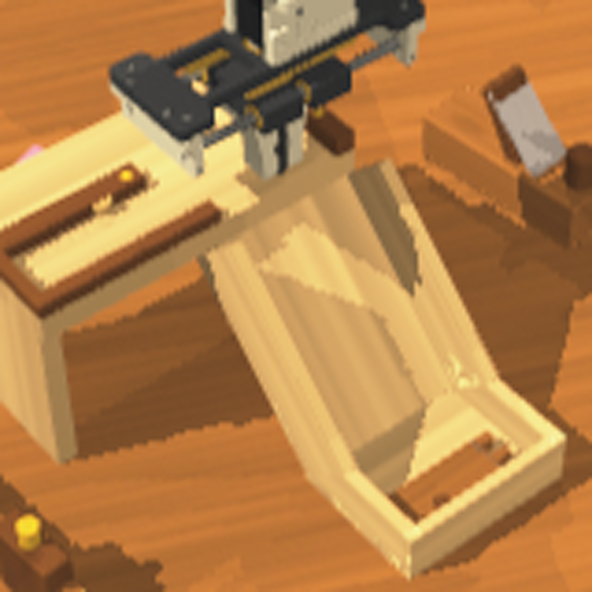

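The offcut lies in the tray at crop (450,475). I lift the arm clear and check its position and that it is at rest.

```bash

python3 -m crank '[{"x":0,"y":0,"z":-1,"turn":0},{"x":-1,"y":0,"z":-2,"turn":0},{"x":-1,"y":0,"z":-2,"turn":0},{"x":0,"y":0,"z":0,"turn":0},{"x":0,"y":0,"z":0,"turn":0}]';python3 go.py
python3 - <<'E'
from h import *
from fit import r
import pickle
p=r.x
A=np.array([[np.cos(p[2]),np.sin(p[2]),0],[-np.sin(p[2]),np.cos(p[2]),0],[0,0,1]])
s=snapshot("scene");o=pickle.load(open("scene0.pkl","rb"))
c=s["image"][170:330,240:400];cv2.imwrite("pics/s19.png",cv2.resize(c,None,fx=3.7,fy=3.7,interpolation=cv2.INTER_CUBIC))
for a,b in((450,470),(420,495),(480,450)): print(np.round(1000*A@(world(s,a/3.7+240,b/3.7+170)-[p[0],p[1],0])))
d=cv2.absdiff(s["image"],o["image"]).max(2)
for n,(x0,x1,y0,y1) in dict(plane=(370,410,185,240),gauge=(212,270,290,348),chisel=(165,230,300,380)).items(): print(n,(d[y0:y1,x0:x1]>40).sum())
s2=snapshot("scene");print((cv2.absdiff(s["image"],s2["image"])[280:320,330:400]>40).sum())
E
```

```text
clock: 26.05
tool_pos: [0.5384, 0.0067, 0.1745]
tool_rot: [-3.081, -0.612, -0.003]
contact_force: [-0.5, -1.0, -0.1]
grip_width: 0.0004
t 26.05 stand mm [-34.2  60.6 174.5] F stand [-0.8 -0.8 -0.1] yawrel -0.001 q [ 0.38  0.15 -0.33 -0.   -1.09  1.59] w 0.0004
[177.  55.  17.]
[181.  26.  19.]
[177.  81.  18.]
plane 406
gauge 0
chisel 0
0
```

View pics/s19.png

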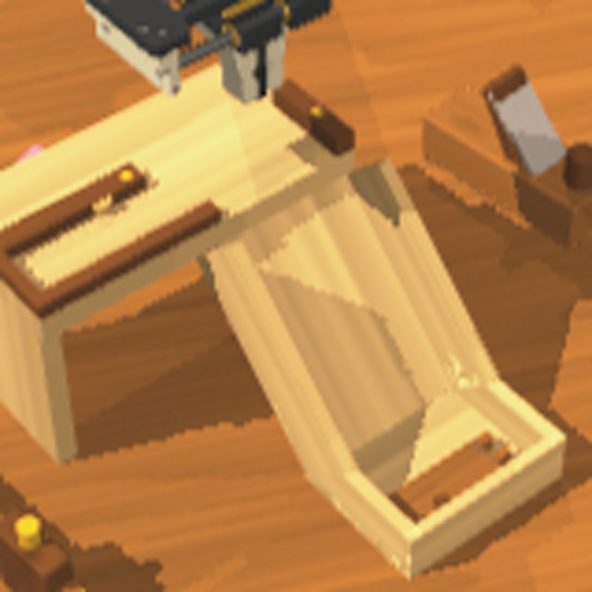

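```bash
python3 - <<'E'
from h import *
import pickle
s=snapshot("scene");o=pickle.load(open("scene0.pkl","rb"))
k=lambda s:cv2.resize(s["image"][180:245,345:415],None,fx=5,fy=5,interpolation=cv2.INTER_CUBIC)
cv2.imwrite("pics/s20.png",np.hstack([k(o),k(s)]))
E
```

```text
(no output)
```

View pics/s20.png

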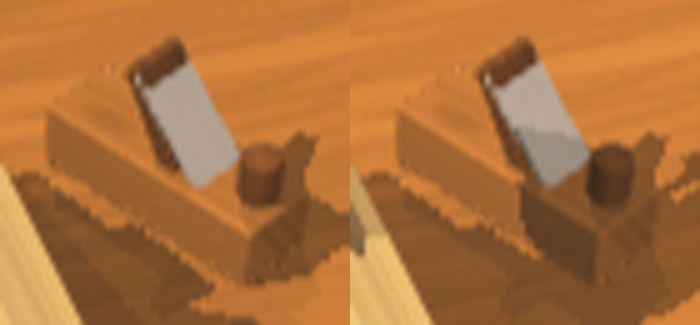

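The plane is in the same place in both crops (iron at (190,120) and (540,120)); only the arm's shadow differs. I hand in.

```bash
python3 -c "
from workcell import *
print(hand_in())"
```

```text
the job is handed in; nothing more can be done
None
```

I drew the offcut out of the pocket under a press of about 13–18 N until the drag jumped at the end stop. I then pushed it squarely off the open edge with the shut fingers behind it, and handed in at about 26 s.

**Last checks:**
- **Offcut:** it lies in the tray, centred near stand x 177, y 55 mm with its top about 18 mm above the table. Two pictures in a row showed no movement.
- **Arm:** it is clear of everything, with only noise on the force reading.
- **Forces:** the highest reading was about 22 N in total, while breaking the piece loose from the nose. I read forces only at the end of each call, so a short peak in between could have been missed.
- **Plane, gauge and chisel:** the gauge and chisel areas show no change. The plane area differed in 406 pixels, but a side-by-side crop showed only the arm's shadow.

**Two things disagreed with the description:**
- **TCP height:** the reported TCP lies about 27 mm beyond the real fingertips. Contact with the offcut's top came at a reported z of 130 mm where 157.5 mm was expected, so I found the heights from the scene depth and by feel.
- **Finger friction:** it came out at about 0.7, not 0.5.

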